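# Find and mark the balance point of an insertion probe

### The arm

A 6-joint arm with a two-finger parallel gripper is mounted at the origin on the work surface. World frame = base frame: x ahead of the robot, y to its left, z up, the work surface at z = 0. Lengths are in m, angles in degrees, forces in N, time in s.
With the tool pointing down it reaches from about 0.4 to 0.825 m from the base axis. Payload 7 kg.
Tool frame: the origin (TCP) lies at the very end of the fingers, on their centre line; the grasp point (between the pads) lies 19 mm behind it; z points along the fingers, y is the line along which they close (so a half turn about z gives the same grasp; the last joint's range is limited). The gripper opens to 88 mm and grips with 3 to 60 N. Pads are 19 mm wide; open, the fingers measure 130 mm over their backs; the gripper's body (78 mm by 193 mm) begins 47 mm behind the grasp point.
Start: joints at [85.663, 20.546, 0.682, 0, -70.136, -16.507], TCP at [0.24, 0.631, 0.227] pointing down, gripper open.
Joint ranges: [-176.03, 176.03], [-82.01, 121.73], [-58.28, 71.71], [-173.87, 95.51], [-174.79, -0.11], [-173.66, 173.66]. Speed limits (degrees/s): [136.94, 136.94, 172.46, 180, 180, 180].

### API

Orientations are given as [roll, pitch, yaw] about the fixed x, y, z axes, in that order (R = Rz(yaw) Ry(pitch) Rx(roll)).
In Python, from plant import get_state, imaging, r, finder gives the robot as it stands.
- The arm moves only by the shell command python3 -m handwheel 'ROWS' [FORCE]. ROWS is JSON, a list of rows, each a list of 5 numbers: the closure, from 0 (fully open) to 1 (shut), then the shift along the world's x, y, z in cm, then the turn about the world's z in degrees. A call has 1 to 8 rows; each row is the pose to reach, as a shift and turn from the pose commanded when the call began; what a row does not reach only later rows make up. A row lasts 1/8 s, in which the tool goes at most 62.5 mm and 10.7 degrees, less where a joint would pass 70% of its speed; a pose out of reach is approached as far as the arm can. A call with a gripper value outside its range is refused whole. The fingers move at their own pace and stop on an object; FORCE is the grip in N (left out, the last holds). Time passes only in rows, so rows that repeat a pose let the fingers close. It gives the time, the measured TCP pose, the force, the opening and the grip force at its end, in the units of the state.
- get_state(): the state, without advancing time (a new reading comes with each control period).
- imaging.capture(name): name is "scene" or "top" or "wrist"; returns (picture, depth): 384x512x3 uint8, red, green, blue; 384x512 float32, m along the optical axis (not along the pixel's ray), 0 where there is no reading.
- imaging.get_calibration(name): a dict with "fx", "fy", "cx", "cy" (pixels), "dist" ([k1, k2, p1, p2, k3] as OpenCV has them; the pictures are not rectified), "rvec" (rotation vector, rad) and "tvec" (3), from world to camera coordinates, as OpenCV has them; the wrist camera has in their place "hand_eye" (4x4, takes a point from camera to tool coordinates, whose origin is the TCP and whose axes are the flange's). Camera axes: x right, y down, z forward; pixel columns grow to the right and rows downward; lengths in m; the calibration is good to about 2 mm. A picture is of the moment at which its call begins: read the wrist's pose just before it. get_calibration takes no time and is no camera call.
- r.close_job(): hands the job in; it is judged then, once.
Trained networks look in the newest picture that a camera, given by its name, has taken for a name from the list of things; names that differ only in an ending like _2 or _b are one class to them, and where a whole thing is asked for, a point or a joint stands for the part that bears it (a point fixed in the world has none). Each returns a list of dicts, best first, with "p" (0 to 1); they miss things now and then, are a little off and sometimes report something else, mostly with a low value. They report only what shows in the picture. A call takes as long as a camera call. They do not tell look-alikes from the thing itself.
- finder.cut_out(camera, query): "region" (384x512 bool, what is visible of it) and "pixel" ([column, row] in pixels, amid what is visible of it).
The state is a dict: "time_s": time; "joints": joint angles; "qd": joint speeds; "joint_torque": joint torques, N m; "tcp_pos": TCP position; "eef_rot": TCP orientation; "contact_force": force on the tool from outside, world axes, zero at the start; "moment": the same for the moment, N m; "gripper_width": finger opening in m; "gripper_force": force on a finger pad.
Only numpy, scipy, OpenCV 4.12 (cv2) and the standard library are available. Lean on these libraries where they do the work, as an engineer would, in place of code of your own. Each camera call takes 0.05 s, during which the arm holds its last target. There are 200 camera calls.

### The job

The insertion probe lies on the knife-edge stand with its heavy end down. Slide it lengthwise along the knife edge until, left alone, it balances level on the edge; then mark that point by setting the saddle clip from the tray over the probe's bar, squarely above the knife edge and fully seated, with the probe still balanced level when you let go. The light bar overhangs the knife edge, so come in under it with a tilted tool; leave the bottle, the vial rack and the spanner where they are.

Things in the scene. Friction and masses are not known exactly. Their poses are not given: they have to be found in the camera images.
- stand: Fixed balance stand, base plate 100 (x) x 200 (y) x 10 mm; a steel knife edge in its middle, a fork at each end. Origin: centre of its underside on the bench; z up. The probe lies along its y axis; the side towards the robot (-x) is open.
- knife (a point): Centre of the knife edge's top, 85 mm above the stand's origin; axes as the stand's. The edge is a narrow flat, 10 mm wide along y, 34 mm long along x. The probe stays level when its centre of mass is over that flat; otherwise it tips by about 0.15 rad onto a fork.
- fork (a point): Middle of the rest of the +y fork, 70 mm from the knife (the other is at -70 mm), 11 mm below the knife top. Forks are 12 mm thick along y and 31 mm wide along x; their cheeks, 19 mm apart (2.5 mm clear of each side of the bar), rise 101 mm above the bench.
- light_bar (a point): Centre of the underside of the aluminium light bar, 198 mm above the bench; axes as the stand's. The bar spans 38 mm (x) x 150 mm (y), 20 mm thick; its near side is 12 mm beyond (+x of) the knife's middle line. It hangs on a 12 mm post 11 mm to +x, 68 mm to -y of this point.
- probe: Loose probe, about 0.4 kg: square steel tube 14 x 14 x 240 mm along y; grey fittings 24 x 24 mm at its ends, y = 120 to 150 and -120 to -140 mm. Origin: centre of the tube's underside. Hidden ballast: centre of mass an unknown 8 to 32 mm towards +y. It starts 12 to 44 mm too far to +y, +y end down on the fork; it must slide to -y.
- probe_end (a point): Centre of the 24 x 24 mm end face of the probe's +y fitting (150 mm along y, 7 mm above the probe's origin); axes as the probe's. While a finger presses here, friction may hold the probe tilted: back off to see whether it balances; it is damped inside, and rocking dies out in about 1 s.
- tray: Fixed shallow white tray, 110 (x) x 130 (y) x 10 mm high, walls 4 mm, floor 4 mm thick. Origin: centre of its underside.
- clip: Loose grey saddle clip, 25 g, standing in the tray on two legs. Origin: midway between the leg undersides, z up. Legs 5 mm thick, 12 mm high, slot between them 19 mm wide (x), open along y; bridge 29 x 20 x 5 mm above; on it a grip tab 10 (x) x 20 (y) x 40 mm, top at 57 mm. Every part is 20 mm long in y: grip it across y.
- clip_seat (a point): Middle of the slot's roof (underside of the bridge), 12 mm above the clip's origin; axes as the clip's. With the slot along the probe, the clip drops over the bar until this roof rests on the bar's top, 14 mm above its underside; the legs then end 2 mm above the knife top.
- bottle: Amber bottle, 70 mm diameter, 150 mm high, bystander. Origin: centre of its underside.
- vial_rack: White rack with ten capped vials, 70 x 130 x 48 mm, bystander. Origin: centre of its underside.
- spanner: Steel spanner 150 mm long, lying flat, bystander.
Things that resemble listed ones, but are neither listed nor needed, are in the scene too. Of the things that look like the stand, the smallest one is meant.

How it is judged:
By the outcome, as a careful person would: the job done as asked, in the order asked, and still so for the second after the job is handed in, with the robot touching nothing.
It also fails if it takes over 72 s, if anything falls off the work surface, if the arm or the gripper's body presses on something with over 40 N, if the wrist force passes 120 N, or if a joint passes its speed limit or range.

## Working session

There is one attempt and no reset: what is moved stays moved. The work goes in short steps, Python scripts to look and compute and a shell command to move; the robot and the scene stay as the last step left them, time stands still between calls to the robot, and variables do not carry over. Pictures are saved under pics/ and viewed, at most 10 in all, crops included, and the job is handed in when it is done.

```bash
ls; mkdir -p pics
cat > h.py <<'E'
import numpy as np,cv2
from plant import get_state,imaging,r,finder
from scipy.spatial.transform import Rotation as R
def cap(n):
    s=get_state(); im,d=imaging.capture(n); return s,im,d
def pts(n,d,s=None,uv=None):
    c=imaging.get_calibration(n); K=np.array([[c['fx'],0,c['cx']],[0,c['fy'],c['cy']],[0,0,1.]])
    if uv is None:
        v,u=np.mgrid[0:384,0:512]; uv=np.stack([u,v],-1).reshape(-1,2)
    uv=np.asarray(uv,float)
    n_=cv2.undistortPoints(uv.reshape(-1,1,2),K,np.array(c['dist'])).reshape(-1,2)
    z=d[uv[:,1].astype(int),uv[:,0].astype(int)]
    p=np.c_[n_*z[:,None],z]
    if 'hand_eye' in c:
        H=np.array(c['hand_eye']); p=p@H[:3,:3].T+H[:3,3]
        Rt=R.from_euler('xyz',s['eef_rot'],degrees=True).as_matrix()
        p=p@Rt.T+s['tcp_pos']
    else:
        Rm=cv2.Rodrigues(np.array(c['rvec']))[0]; p=(p-np.array(c['tvec']).ravel())@Rm
    p[z==0]=np.nan
    return p
E
python3 - <<'E'
from h import *
print(get_state())
for n in ['scene','top']:
    s,im,d=cap(n); P=pts(n,d,s).reshape(384,512,3)
    np.savez(f'{n}.npz',im=im,d=d,P=P)
    cv2.imwrite(f'pics/{n}0.png',im[...,::-1])
    for q in ['stand','probe','clip','tray','bottle','vial_rack','spanner','light_bar']:
        for o in finder.cut_out(n,q):
            m=o['region']; X=P[m]; 
            print(n,q,round(o['p'],2),np.round(o['pixel']),m.sum(),np.round(np.nanmedian(X,0),3),np.round(np.nanpercentile(X,2,axis=0),3),np.round(np.nanpercentile(X,98,axis=0),3))
E
```

```text
pics
{'time_s': 0.0, 'joints': array([ 8.56633270e+01,  2.05898125e+01,  6.33681905e-01, -2.03293869e-02,
       -7.01367603e+01, -1.65089389e+01]), 'qd': array([-0.01063943,  0.07014038, -0.01350486, -0.04404051, -0.10162636,
       -0.0515591 ]), 'joint_torque': array([-4.90927687e-04, -5.82709408e+01,  2.93050164e+01,  6.99723691e+00,
        6.90123779e-03, -1.47625233e-04]), 'tcp_pos': array([0.24002614, 0.63034914, 0.22563966]), 'eef_rot': array([ 1.79905507e+02, -8.07570594e-03, -2.08525281e+01]), 'contact_force': array([ 0.47950855,  0.55112462, -0.19238429]), 'moment': array([-0.01513668, -0.05213148, -0.02294087]), 'gripper_force': 0.0, 'gripper_width': 0.08727847745362198}
scene stand 0.92 [253. 233.] 3153 [ 0.574 -0.007  0.043] [ 0.509 -0.082  0.004] [0.603 0.106 0.221]
scene stand 0.72 [231. 163.] 3048 [0.344 0.127 0.087] [0.272 0.071 0.007] [0.394 0.298 0.284]
scene stand 0.67 [357. 176.] 3688 [0.65  0.392 0.067] [0.554 0.301 0.006] [0.702 0.535 0.285]
scene stand 0.49 [300. 154.] 751 [0.423 0.387 0.075] [0.389 0.371 0.006] [0.444 0.42  0.149]
scene probe 0.56 [254. 217
[... 1425 characters left out ...]
99 -0.352  0.063]
top tray 0.79 [371. 213.] 1234 [ 0.488 -0.354  0.005] [ 0.432 -0.422 -0.001] [ 0.544 -0.291  0.014]
top bottle 0.73 [141. 240.] 501 [0.407 0.39  0.103] [0.375 0.371 0.016] [0.437 0.43  0.154]
top vial_rack 0.86 [361. 134.] 840 [ 0.758 -0.319  0.029] [ 0.723 -0.379  0.002] [ 0.8   -0.256  0.051]
top spanner 0.83 [220. 131.] 257 [0.76  0.142 0.008] [ 0.712  0.085 -0.   ] [0.812 0.192 0.013]
top light_bar 0.74 [263. 192.] 2113 [0.561 0.01  0.014] [ 0.499 -0.079  0.002] [0.597 0.112 0.222]
top light_bar 0.71 [129. 171.] 3971 [0.633 0.41  0.043] [0.551 0.302 0.008] [0.687 0.551 0.287]
top light_bar 0.68 [210. 267.] 3167 [0.338 0.18  0.093] [0.248 0.075 0.008] [0.387 0.314 0.287]
```

View pics/scene0.png

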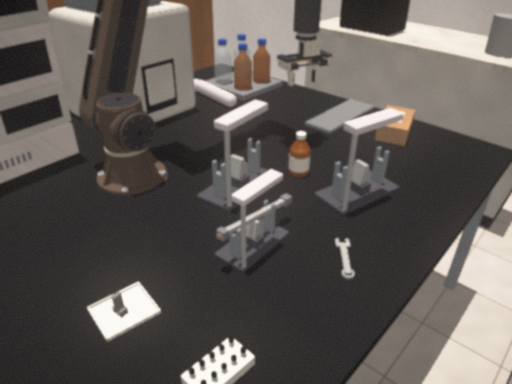

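View pics/top0.png

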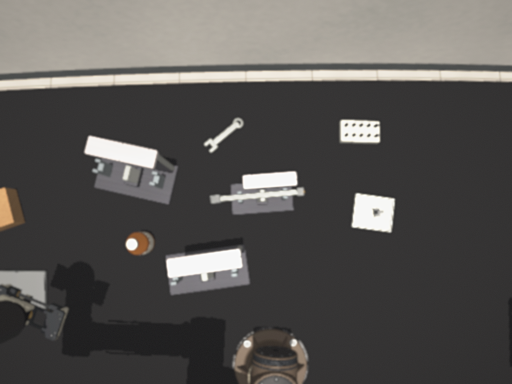

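Three things resemble the stand: scene pixels (253,233), (231,163) and (357,176). The one at (253,233) is the smallest (bar top 0.22 m against 0.287 m) and it carries the probe, so that is my choice. The clip is at (119,303) in the tray, which is the flat one (126,313); the vial rack is at (222,365). The spanner is at (346,257) and the bottle at (299,155).

The rows only allow a turn about z. I'll move to the -y side, see how the arm behaves there, and measure from the wrist camera.

```bash
python3 -m handwheel '[[0,0,-1,5,3],[0,2,-6,10,6],[0,4.5,-11.5,11,9],[0,7,-17,11,12],[0,9.5,-22.5,11,15],[0,12,-28,11,18],[0,14.5,-33.5,11,20.8],[0,17,-39,11,20.8]]'; python3 -m handwheel '[[0,2.5,-5.5,0,0],[0,5,-11,0,0],[0,7.5,-16.5,0,0],[0,10,-22,0,0],[0,13,-27.5,0,0],[0,15,-33,0,0],[0,17,-38.5,0,0],[0,20,-43,0,0]]'
python3 - <<'E'
from h import *
s=get_state();print(s['time_s'],s['joints'],s['tcp_pos'],s['eef_rot'])
a=np.load('top.npz');im=a['im'][110:250,200:400];cv2.imwrite('pics/topc.png',cv2.resize(im[...,::-1],None,fx=4,fy=4,interpolation=cv2.INTER_CUBIC))
E
```

```text
time_s: 1.9
tcp_pos: [0.4106, 0.2388, 0.3371]
eef_rot: [-179.9, -0.0, 0.0]
contact_force: [1.6, 0.6, 0.0]
gripper_width: 0.0875
gripper_force: 0.0
time_s: 2.9
tcp_pos: [0.6104, -0.1915, 0.3371]
eef_rot: [180.0, -0.1, -0.1]
contact_force: [-0.1, 0.4, 0.4]
gripper_width: 0.088
gripper_force: 0.0
2.9 [ 2.72438400e-02  1.45430688e+01  6.36339879e+00  5.06100067e-03
 -8.17653834e+01  8.98824478e+01] [ 0.61040617 -0.19154282  0.33714022] [ 1.79995103e+02 -5.49566672e-02 -8.95835254e-02]
```

View pics/topc.png

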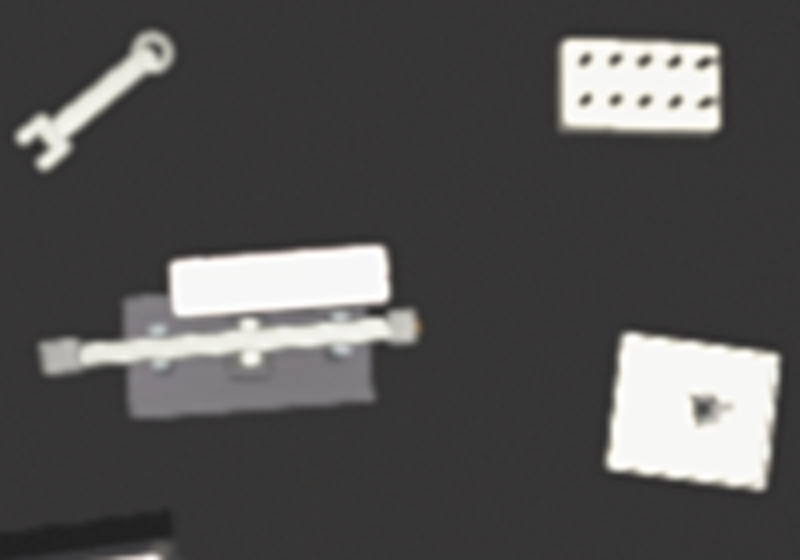

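The crop confirms the choice: the small stand with its knife at crop (250,340), the probe across it with the +y end at (60,355), and the clip in the tray at (705,405).

Next I'll see what the arm does with a pose out of reach, in the free space ahead.

```bash
python3 -m handwheel '[[0,6,0,0,0],[0,12,0,0,0],[0,18,0,0,0],[0,24,0,0,0],[0,29,0,0,0],[0,29,0,0,0]]'
python3 -c "
from h import *
s=get_state();print(s['joints'],s['tcp_pos'],s['eef_rot'])"
```

```text
time_s: 3.65
tcp_pos: [0.9037, -0.1882, 0.3246]
eef_rot: [-179.9, 0.6, 0.0]
contact_force: [1.6, 0.6, -2.8]
gripper_width: 0.0877
gripper_force: 0.0
[ 1.89784241e-01  4.95417486e+01  6.37387413e+01 -9.10209868e-02
 -1.04826759e+02  8.97921506e+01] [ 0.90373353 -0.18822674  0.32456232] [-1.79914039e+02  6.30064247e-01  5.21593663e-03]
```

```bash
python3 -m handwheel '[[0,6,0,0,0],[0,12,0,0,0],[0,12,0,0,0],[0,12,0,0,0]]'
python3 -c "
from h import *
s=get_state();print(s['joints'],s['tcp_pos'],s['eef_rot'])"
python3 -m handwheel '[[0,0,0,0,0]]'
python3 -c "
from h import *
s=get_state();print(s['joints'],s['tcp_pos'],s['eef_rot'])"
```

```text
time_s: 4.15
tcp_pos: [0.9596, -0.1783, 0.3073]
eef_rot: [179.0, -3.4, -0.0]
contact_force: [-0.4, -0.9, 0.7]
gripper_width: 0.0874
gripper_force: 0.0
[   1.21896762   54.72824565   71.6580865     1.0817693  -103.58936253
   89.02133543] [ 0.95963372 -0.17832885  0.30732571] [ 1.79020656e+02 -3.35999464e+00 -1.58150900e-02]
time_s: 4.28
tcp_pos: [0.9596, -0.1787, 0.3084]
eef_rot: [179.0, -3.4, -0.0]
contact_force: [0.1, 0.2, 0.3]
gripper_width: 0.0876
gripper_force: 0.0
[   1.19376604   54.68139466   71.70078467    1.07403385 -103.6024419
   89.02008553] [ 0.9595644  -0.17870123  0.30842262] [ 1.79029863e+02 -3.43630929e+00 -4.07868745e-02]
```

```bash
python3 -m handwheel '[[0,-6,0,0,0],[0,-10,0,0,0],[0,-10,0,0,0]]'
python3 -c "
from h import *
s=get_state();print(s['joints'],s['tcp_pos'],s['eef_rot'])"
```

```text
time_s: 4.65
tcp_pos: [0.8547, -0.179, 0.3072]
eef_rot: [179.0, -3.1, -0.1]
contact_force: [1.4, 0.5, 0.7]
gripper_width: 0.0883
gripper_force: 0.0
[  1.31587736  37.50173114  38.12836784   1.039471   -87.50396634
  88.57974908] [ 0.85470913 -0.1790394   0.30720228] [ 1.79036818e+02 -3.14709847e+00 -6.09503360e-02]
```

The tilt is kept after backing off, so reaching past the limit tips the tool outward, which is the direction needed. I'll build up more.

```bash
python3 -m handwheel '[[0,8,0,3,0],[0,14,0,9,0],[0,20,0,15,0],[0,26,0,20,0],[0,32,0,26,0],[0,38,0,30,0],[0,44,0,35,0],[0,44,0,35,0]]'
python3 -c "
from h import *
s=get_state();print(s['joints'],s['tcp_pos'],s['eef_rot'])"
```

```text
time_s: 5.65
tcp_pos: [0.9381, -0.1448, 0.3951]
eef_rot: [178.2, -6.5, 0.1]
contact_force: [-1.4, 0.2, 0.0]
gripper_width: 0.0876
gripper_force: 0.0
[   3.78209078   49.5638274    71.64452339    2.32366752 -105.69415601
   86.93231444] [ 0.93810506 -0.1448345   0.39505942] [ 1.78180119e+02 -6.50514967e+00  6.43801755e-02]
```

```bash
python3 -m handwheel '[[0,6,-1,0,0]]' | sed -n 2,3p;  python3 -m handwheel '[[0,6,-1,0,0]]' | sed -n 2,3p;  python3 -m handwheel '[[0,6,-1,0,0]]' | sed -n 2,3p; python3 -m handwheel '[[0,6,-1,0,0],[0,6,-1,0,0]]'
python3 -c "
from h import *
s=get_state();print(s['joints'],s['tcp_pos'],s['eef_rot'])"
```

```text
tcp_pos: [0.9655, -0.15, 0.3785]
eef_rot: [177.6, -8.8, 0.2]
tcp_pos: [0.9931, -0.155, 0.3551]
eef_rot: [177.0, -10.8, 0.3]
tcp_pos: [1.0195, -0.1599, 0.3355]
eef_rot: [176.4, -12.8, 0.4]
time_s: 6.28
tcp_pos: [1.0442, -0.1643, 0.3134]
eef_rot: [175.9, -14.6, 0.5]
contact_force: [-0.1, 0.5, -0.8]
gripper_width: 0.0879
gripper_force: 0.0
[  3.22748173  55.7878864   71.51962407   4.81860815 -91.29120919
  87.47597831] [ 1.04418668 -0.16434259  0.3134483 ] [175.86346177 -14.64150619   0.5158078 ]
```

```bash
python3 -m handwheel '[[0,6,2,0,0]]' | sed -n 2,3p;  python3 -m handwheel '[[0,6,2,1,0]]' | sed -n 2,3p;  python3 -m handwheel '[[0,6,2,1,0]]' | sed -n 2,3p; python3 -m handwheel '[[0,6,2,1,0]]'
python3 -c "
from h import *
s=get_state();print(s['joints'],s['tcp_pos'],s['eef_rot'])"
```

```text
tcp_pos: [1.0705, -0.1444, 0.3074]
eef_rot: [175.2, -17.3, 0.5]
tcp_pos: [1.0946, -0.1179, 0.2971]
eef_rot: [174.8, -19.4, 0.8]
tcp_pos: [1.1173, -0.095, 0.2915]
eef_rot: [174.2, -21.8, 1.1]
time_s: 6.78
tcp_pos: [1.1391, -0.0734, 0.2857]
eef_rot: [173.8, -24.1, 1.4]
contact_force: [0.7, -0.3, 0.2]
gripper_width: 0.0875
gripper_force: 0.0
[  8.97010006  59.75617682  71.70812215   9.45245074 -78.89706033
  81.16602228] [ 1.13912243 -0.07340595  0.28571894] [173.77047696 -24.14917374   1.39834411]
```

```bash
python3 -m handwheel '[[0,-6,0,0,-10],[0,-12,-2,0,-20],[0,-16,-4,0,-30],[0,-16,-6,0,-40],[0,-16,-6,0,-50],[0,-11,-6,0,-50],[0,-6,-6,0,-50],[0,-2,-6,0,-50]]' |sed -n 1,3p
python3 -m handwheel '[[0,6,0,0,0]]' | sed -n 2,3p;  python3 -m handwheel '[[0,6,0,1,0]]'
python3 -c "
from h import *
s=get_state();print(s['joints'],s['tcp_pos'],s['eef_rot'])
z=R.from_euler('xyz',s['eef_rot'],degrees=True).as_matrix();print(z, R.from_euler('xyz',[0,0,50],degrees=True).as_matrix()@z)"
```

```text
time_s: 7.78
tcp_pos: [1.0851, -0.1353, 0.2713]
eef_rot: [174.9, -25.7, -48.4]
tcp_pos: [1.1076, -0.1349, 0.2467]
eef_rot: [175.9, -27.1, -48.0]
time_s: 8.02
tcp_pos: [1.129, -0.1351, 0.2481]
eef_rot: [177.9, -29.4, -48.1]
contact_force: [-0.6, 0.2, 0.1]
gripper_width: 0.0874
gripper_force: 0.0
[ 10.43345829  65.74736718  71.61348231  26.16058375 -82.28222403
  30.47458464] [ 1.12903373 -0.13508943  0.24812312] [177.90919238 -29.35153623 -48.11108908]
[[ 0.58197647 -0.75588541  0.29990104]
 [-0.64887598 -0.65393119 -0.38901666]
 [ 0.49016666  0.03179996 -0.87104845]] [[ 0.8711551   0.01506658  0.49077672]
 [ 0.0287304  -0.99938069 -0.02031756]
 [ 0.49016666  0.03179996 -0.87104845]]
```

```bash
python3 -m handwheel '[[0,5,0,1,0]]' | sed -n 2,3p; python3 -m handwheel '[[0,-6,0,1,10],[0,-12,-1,2,20],[0,-18,-2,4,30],[0,-24,-3,4,40],[0,-30,-5,4,48],[0,-36,-7,4,48],[0,-42,-9,4,48],[0,-48,-12,4,48]]'
python3 -c "
from h import *
s=get_state();print(s['joints'],s['tcp_pos'],s['eef_rot'])"
```

```text
tcp_pos: [1.1455, -0.1354, 0.249]
eef_rot: [179.4, -31.1, -48.2]
time_s: 9.15
tcp_pos: [0.7624, -0.2195, 0.2895]
eef_rot: [179.4, -31.2, -0.1]
contact_force: [0.1, -0.3, 0.0]
gripper_width: 0.0877
gripper_force: 0.0
[ -2.34763269  13.82039858  -7.32652928  -0.91904513 -37.65780582
  92.62786026] [ 0.76244896 -0.21948677  0.28951407] [ 1.79410575e+02 -3.11983679e+01 -1.26056464e-01]
```

```bash
python3 -m handwheel '[[0,-4,4,3,0],[0,-8,8,3,0],[0,-12,12,3,0],[0,-16,16,3,0],[0,-20,20,3,0],[0,-23,23,3,0],[0,-23,23,3,0]]'
python3 - <<'E'
from h import *
c=imaging.get_calibration('wrist');print(np.round(c['hand_eye'],3),c['fx'])
s,im,d=cap('wrist');print(s['joints'],s['eef_rot'],s['tcp_pos'])
P=pts('wrist',d,s).reshape(384,512,3);np.savez('w1.npz',im=im,d=d,P=P)
cv2.imwrite('pics/w1.png',im[...,::-1])
for q in ['stand','probe','light_bar']:
    for o in finder.cut_out('wrist',q):
        X=P[o['region']];print(q,round(o['p'],2),np.round(o['pixel']),o['region'].sum(),np.round(np.nanmedian(X,0),3),np.round(np.nanpercentile(X,2,axis=0),3),np.round(np.nanpercentile(X,98,axis=0),3))
E
```

```text
time_s: 10.02
tcp_pos: [0.5332, 0.0124, 0.3191]
eef_rot: [179.5, -31.3, 0.0]
contact_force: [0.5, -0.8, 0.4]
gripper_width: 0.0878
gripper_force: 0.0
[[-0.001 -0.956 -0.294  0.08 ]
 [ 1.    -0.001  0.     0.001]
 [-0.    -0.294  0.956 -0.158]
 [ 0.     0.     0.     1.   ]] 310.98155037746267
[ 32.95569943 -15.4953162  -43.08097613  27.41722709 -38.92298402
  38.99146642] [ 1.79519006e+02 -3.12840995e+01  2.90564645e-02] [0.53315849 0.01240566 0.31906597]
stand 0.97 [267. 217.] 10864 [0.573 0.002 0.217] [ 0.525 -0.076  0.009] [0.598 0.101 0.219]
stand 0.8 [ 32. 200.] 4989 [0.624 0.336 0.014] [0.576 0.299 0.008] [0.672 0.411 0.144]
probe 0.97 [264. 245.] 1806 [0.548 0.006 0.101] [ 0.538 -0.082  0.084] [0.558 0.104 0.115]
probe 0.28 [450. 120.] 3949 [ 0.75  -0.312  0.028] [ 0.723 -0.377  0.004] [ 0.793 -0.251  0.049]
light_bar 0.88 [265. 216.] 10843 [0.573 0.002 0.217] [ 0.524 -0.075  0.009] [0.598 0.1   0.219]
light_bar 0.65 [ 34. 199.] 4955 [0.624 0.336 0.014] [0.577 0.3   0.008] [0.672 0.411 0.145]
```

View pics/w1.png

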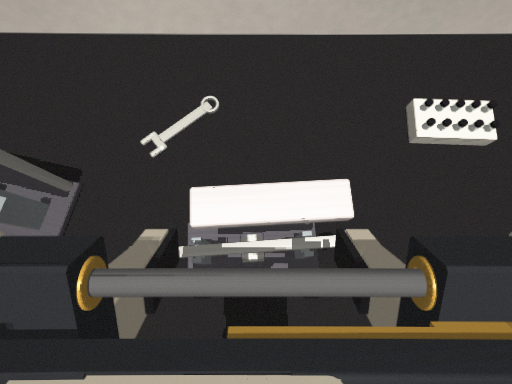

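The wrist picture shows the light bar at (270,202), the probe below it from (180,252) to (335,242), and the knife at (253,245). The gripper's own parts fill the lower third.

Now I'll fit the bar top, the stand plate and the probe.

```bash
cat > fit.py <<'E'
from h import *
def rect(X):
    (c,sz,a)=cv2.minAreaRect(np.float32(X[:,:2]*1000))
    if sz[0]>sz[1]: a-=90; sz=sz[::-1]
    a=(a+90)%180-90
    return np.round(c,1),np.round(sz,1),round(a,2)
def clean(X,r=0.006,n=6):
    from scipy.spatial import cKDTree
    t=cKDTree(X); return X[np.array([len(i) for i in t.query_ball_point(X,r)])>=n]
E
python3 - <<'E'
from fit import *
for n,f in [('wrist','w1'),('scene','scene'),('top','top')]:
    P=np.load(f+'.npz')['P'].reshape(-1,3); P=P[~np.isnan(P[:,0])]
    b=(abs(P[:,0]-.58)<.06)&(abs(P[:,1]-.01)<.12)&(P[:,2]>.207)&(P[:,2]<.23)
    X=P[b];print(n,'bar top z',np.median(X[:,2]),rect(clean(X,.008)),len(X))
    b=(abs(P[:,0]-.55)<.09)&(abs(P[:,1]-.01)<.14)&(P[:,2]>.006)&(P[:,2]<.016)
    X=P[b];X=clean(X,.012);print('  plate',rect(X),len(X),np.median(X[:,2])) 
    # probe: points z .075-.13 and in x window about line
    b=(P[:,0]>.50)&(P[:,0]<.575)&(abs(P[:,1]-.03)<.2)&(P[:,2]>.06)&(P[:,2]<.14)
    X=P[b]
    for y0 in np.arange(-.14,.22,.02):
        Y=X[abs(X[:,1]-y0)<.01]
        if len(Y)>5: print('   y %.2f'%y0,len(Y),'x',np.round(np.percentile(Y[:,0],[5,50,95])*1000,0),'z',np.round(np.percentile(Y[:,2],[50,90])*1000,0))
    print('   yext',np.round(np.percentile(X[:,1],[0,.5,99.5,100])*1000))
E
```

```text
wrist bar top z 0.21797397690973255 (array([579.8,  -2.6]), array([ 38.5, 149.3]), 3.1) 6701
  plate (array([557.5,  15.9]), array([ 68.8, 201.3]), -0.25) 2909 0.010135952305420082
   y -0.08 153 x [546. 553. 559.] z [114. 116.]
   y -0.06 314 x [537. 551. 564.] z [110. 113.]
   y -0.04 264 x [539. 551. 564.] z [108. 110.]
   y -0.02 191 x [543. 549. 556.] z [105. 107.]
   y 0.00 240 x [535. 548. 559.] z [102. 104.]
   y 0.02 372 x [532. 547. 563.] z [ 88. 100.]
   y 0.04 182 x [540. 546. 552.] z [96. 98.]
   y 0.06 179 x [539. 545. 551.] z [93. 95.]
   y 0.08 347 x [530. 544. 558.] z [ 90. 101.]
   y 0.10 179 x [537. 543. 551.] z [87. 89.]
   y 0.12 7 x [538. 546. 549.] z [85. 86.]
   yext [-96. -84. 109. 178.]
scene bar top z 0.2189828363749335 (array([582.4,  -2.8]), array([ 39.7, 152.5]), 2.9) 746
  plate (array([551.3,  15.6]), array([103.1, 202.9]), 2.85) 1102 0.011224898825802257
   y -0.12 19 x [547. 556. 567.] z [110. 117.]
   y -0.10 119 x [547. 564. 569.] z [119. 125.]
   y -0.08 37 x [548. 561. 563.] z [115. 117.]
   y -0.06 165 x [542. 560. 570.] z [ 80. 113.]
   y -0.04
[... 761 characters left out ...]
[542. 554. 564.] z [122. 125.]
   y -0.08 31 x [546. 552. 558.] z [116. 119.]
   y -0.06 51 x [537. 553. 565.] z [111. 114.]
   y -0.04 46 x [539. 551. 563.] z [107. 111.]
   y -0.02 28 x [543. 548. 555.] z [105. 108.]
   y 0.00 44 x [535. 548. 555.] z [103. 107.]
   y 0.02 63 x [532. 546. 563.] z [ 89. 101.]
   y 0.04 33 x [541. 547. 553.] z [ 97. 100.]
   y 0.06 30 x [539. 545. 551.] z [93. 95.]
   y 0.08 54 x [529. 545. 557.] z [ 91. 102.]
   y 0.10 34 x [536. 543. 551.] z [87. 91.]
   y 0.12 28 x [536. 542. 548.] z [84. 87.]
   y 0.14 41 x [532. 541. 547.] z [81. 84.]
   y 0.16 48 x [529. 539. 551.] z [84. 86.]
   y 0.18 22 x [529. 540. 551.] z [81. 84.]
   yext [-110. -109.  177.  178.]
```

Run:
```python
from fit import *
a=np.radians(3.1); Rm=np.array([[np.cos(a),np.sin(a)],[-np.sin(a),np.cos(a)]])
o=np.array([.5488,-.0043])
for n,f in [('wrist','w1'),('top','top'),('scene','scene')]:
    P=np.load(f+'.npz')['P'].reshape(-1,3); P=P[~np.isnan(P[:,0])]
    q=(P[:,:2]-o)@Rm.T; Q=np.c_[q,P[:,2]]*1000
    m=(Q[:,2]>78)&(Q[:,2]<108)&(abs(Q[:,0])>9.5)&(abs(Q[:,0])<19)
    for lo,hi in [(-80,-30),(-15,50),(60,110)]:
        for sgn in (-1,1):
            X=Q[m&(Q[:,1]>lo)&(Q[:,1]<hi)&(Q[:,0]*sgn>0)]
            if len(X)>5: print(n,sgn,len(X),'y',np.percentile(X[:,1],[3,50,97]).round(1),'x',np.percentile(X[:,0],[3,97]).round(1),'z',np.percentile(X[:,2],[5,50,95]).round(1))
    m=(Q[:,2]>78)&(Q[:,2]<130)&(abs(Q[:,0])<20)
    print(n,'probe y ext',np.percentile(Q[m,1],[0,.5,99.5,100]).round(1))
    e=Q[m&(Q[:,1]>0)&(Q[:,1]<60)&(abs(Q[:,0])<9)]; print('  bar x',np.percentile(e[:,0],[3,50,97]).round(1))
    X=Q[(Q[:,2]>6)&(Q[:,2]<15)&(abs(Q[:,0])<60)&(abs(Q[:,1]-20)<115)]; print('  plate y',np.percentile(X[:,1],[.5,99.5]).round(1),'x',np.percentile(X[:,0],[.5,99.5]).round(1))
```

```text
wrist -1 66 y [-55.3 -48.6 -43.8] x [-15.4  -9.8] z [ 84.1 101.1 102.2]
wrist 1 64 y [-55.4 -48.5 -43.9] x [ 9.5 15.2] z [ 84.8 101.  102.3]
wrist -1 67 y [13.  19.6 26.1] x [-16.7 -10. ] z [79.3 84.9 85.9]
wrist 1 59 y [13.9 19.4 26.4] x [10.2 16.8] z [82.2 84.9 86.3]
wrist -1 60 y [83.9 88.3 95. ] x [-15.4 -10.1] z [ 85.2 100.9 102.3]
wrist 1 71 y [83.9 88.3 94.8] x [ 9.5 15.4] z [ 81.5 100.3 102. ]
wrist probe y ext [-92.7 -80.1 113.4 181.7]
  bar x [-7.1 -0.5  6.8]
  plate y [-78.9 118.4] x [-29.1  40.2]
top -1 12 y [-54.2 -48.8 -43.8] x [-15.7  -9.7] z [ 88.2 100.  104.5]
top 1 12 y [-55.9 -49.6 -43.7] x [ 9.8 15. ] z [ 88.1  99.2 105.1]
top -1 12 y [14.1 20.5 26.7] x [-16.2  -9.7] z [81.4 87.  89.3]
top 1 11 y [15.1 21.5 27.8] x [10.7 15.9] z [81.2 85.  87.2]
top -1 8 y [85.4 90.  94.7] x [-15.3 -11.5] z [ 98.7 101.7 105. ]
top 1 7 y [87.2 92.8 96.1] x [10.1 13.4] z [ 96.   98.8 102.7]
top probe y ext [-106.2 -104.7  181.9  858.4]
  bar x [-6.7 -0.5  7. ]
  plate y [-79.7 120. ] x [-53.2  48.7]
scene 1 43 y [-74.3 -52.9 -45.3] x [ 9.7 18.3] z [ 81.2  97.3 105.5]
scene 1 43 y [-11.6  15.6  45.3] x [ 9.6 18.5] z [ 79.2  88.  104. ]
scene -1 12 y [83.4 87.3 95.6] x [-13.4  -9.6] z [ 88.7  98.9 103.5]
scene 1 46 y [80.3 88.1 97.8] x [10. 18.] z [ 79.6  90.9 103.3]
scene probe y ext [-108.5 -107.7 1717.3 1722.7]
  bar x [-4.3  6.2  9. ]
  plate y [-80.7 118.6] x [-47.   53.3]
```

Run:
```python
from fit import *
P=np.load('top.npz')['P'].reshape(-1,3); P=P[~np.isnan(P[:,0])]
for x0,x1,y0,y1 in [(.2,.45,.0,.36),(.5,.75,.25,.6)]:
    b=(P[:,0]>x0)&(P[:,0]<x1)&(P[:,1]>y0)&(P[:,1]<y1)&(P[:,2]>.27)&(P[:,2]<.3)
    X=clean(P[b],.01);c,s,a=rect(X);print(c,s,a,cv2.boxPoints(((float(c[0]),float(c[1])),(float(s[0]),float(s[1])),a)).round())
    b=(P[:,0]>x0)&(P[:,0]<x1)&(P[:,1]>y0)&(P[:,1]<y1)&(P[:,2]>.05)&(P[:,2]<.26)
    X=P[b];print(np.percentile(X,[1,99],axis=0).round(3))
```

```text
[357.  176.4] [ 50.2 193.8] 7.38 [[320. 269.]
 [345.  77.]
 [394.  84.]
 [369. 276.]]
[[0.285 0.084 0.051]
 [0.39  0.293 0.192]]
[655.8 397.4] [ 51.2 194.2] -13.42 [[653. 498.]
 [608. 309.]
 [658. 297.]
 [703. 486.]]
[[0.583 0.301 0.051]
 [0.661 0.529 0.239]]
```

Results so far:
- Knife centre at about (0.548, 0.0155), yaw 3.1°.
- Bar top at z 0.218, knife flats at z 0.085 and fork cheeks at z 0.101, all matching the description.
- The probe origin is at about +12 mm, so the slide needed is 20 to 44 mm.

I'll push on the +y end with closed fingers, tool yawed -43° so the body clears both neighbouring stands.

```bash
python3 -m handwheel '[[1,0.5,6,0,-10],[1,1,12,0,-20],[1,1.5,18,0,-30],[1,1.5,23,0,-40],[1,1.5,23.5,-3,-43],[1,1.5,23.5,-9,-43],[1,1.5,23.5,-15,-43],[1,1.5,23.5,-20,-43]]' 20
python3 - <<'E'
from h import *
s=get_state();print(s['joints'],s['tcp_pos'],s['eef_rot'])
s,im,d=cap('scene');cv2.imwrite('pics/s1.png',cv2.resize(im[90:300,150:430][...,::-1],None,fx=2.8,fy=2.8))
E
```

```text
time_s: 11.22
tcp_pos: [0.5503, 0.2454, 0.1137]
eef_rot: [179.3, -31.0, -43.2]
contact_force: [0.4, 0.1, 0.5]
gripper_width: 0.0133
gripper_force: 0.0
[ 57.1809928   18.75480988 -40.51960647  43.70945546 -46.9362801
 -45.56651199] [0.55032668 0.24538043 0.11374936] [179.26245761 -31.03427333 -43.15000737]
```

View pics/s1.png

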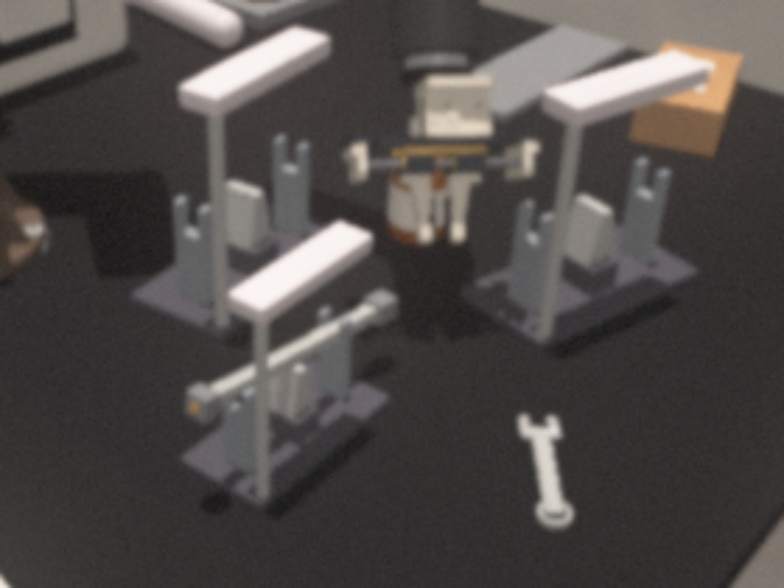

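The picture shows the closed fingertips at crop (440,230), beyond the probe's raised-down +y end at (380,305). The bottle stands well behind them.

Descend and close in on the end face.

```bash
python3 -m handwheel '[[1,0,-1,-4.1,0],[1,0,-3,-4.1,0],[1,0,-4,-4.1,0],[1,0,-4,-4.1,0]]'
cat > look.py <<'E'
from fit import *
import sys
a=np.radians(3.1); Rm=np.array([[np.cos(a),np.sin(a)],[-np.sin(a),np.cos(a)]]); k=np.array([.5477,.0155])
def look(save=None,cams=('top','scene')):
    s=get_state(); print('tcp',np.round(s['tcp_pos'],4),'F',np.round(s['contact_force'],1),'t',round(s['time_s'],2))
    for n in cams:
        s,im,d=cap(n); P=pts(n,d,s); P=P[~np.isnan(P[:,0])]
        if n=='scene': P[:,0]-=.0026
        Q=np.c_[(P[:,:2]-k)@Rm.T,P[:,2]]*1000
        if save: np.savez(save+n+'.npz',im=im,Q=Q)
        t=Q[(abs(Q[:,0])<5)&(Q[:,2]>75)&(Q[:,2]<135)&(abs(Q[:,1])<115)&(abs(abs(Q[:,1])-70)>9)]
        b=np.linspace(-115,115,24);L=[]
        for i in range(23):
            z=t[(t[:,1]>=b[i])&(t[:,1]<b[i+1]),2]
            if len(z)>3: L.append(((b[i]+b[i+1])/2,np.percentile(z,70)))
        L=np.array(L)
        p=np.polyfit(L[:,0],L[:,1],1)
        m=(Q[:,2]>50)&(Q[:,2]<140)&(abs(Q[:,0])<14)
        Y=Q[m,1]; print(n,'slope %.3f top@knife %.1f'%tuple(p),'n',len(L),'-y end',np.percentile(Y[(Y<-80)&(Y>-190)],[1,3]).round(1) if ((Y<-80)&(Y>-190)).sum()>3 else None,
          '+y hist',{int(h):int(((Y>h)&(Y<=h+6)).sum()) for h in range(120,220,6)} if n=='top' else '')
if __name__=='__main__': look(sys.argv[1] if len(sys.argv)>1 else None)
E
python3 look.py
```

```text
time_s: 11.78
tcp_pos: [0.5509, 0.2056, 0.0778]
eef_rot: [179.6, -31.1, -43.3]
contact_force: [0.7, 0.6, -0.1]
gripper_width: 0.0004
gripper_force: 0.0
tcp [0.5509 0.2056 0.0778] F [ 0.7  0.6 -0.1] t 11.78
top slope -0.154 top@knife 101.6 n 21 -y end [-125.2 -124. ] +y hist {120: 10, 126: 12, 132: 17, 138: 16, 144: 14, 150: 14, 156: 14, 162: 4, 168: 0, 174: 5, 180: 10, 186: 5, 192: 2, 198: 3, 204: 1, 210: 1, 216: 0}
scene slope -0.155 top@knife 101.8 n 18 -y end [-126.8 -126.1] +y hist
```

```bash
python3 -m handwheel '[[1,0,-0.8,0,0],[1,0.1,-1.2,0,0],[1,0.1,-1.6,0,0],[1,0.1,-2,0,0],[1,0.1,-2.4,0,0],[1,0.1,-2.7,0,0],[1,0.2,-3,0,0],[1,0.2,-3.3,0,0]]' | sed -n 1,4p; python3 look.py
```

```text
time_s: 12.88
tcp_pos: [0.5525, 0.1743, 0.0763]
eef_rot: [179.5, -31.0, -43.1]
contact_force: [0.2, 6.3, 3.4]
tcp [0.5525 0.1743 0.0763] F [0.2 6.3 3.4] t 12.88
top slope -0.177 top@knife 102.9 n 21 -y end [-141.3 -138.7] +y hist {120: 18, 126: 17, 132: 15, 138: 16, 144: 10, 150: 7, 156: 5, 162: 2, 168: 3, 174: 2, 180: 1, 186: 0, 192: 0, 198: 0, 204: 0, 210: 0, 216: 0}
scene slope -0.174 top@knife 102.7 n 18 -y end [-143.1 -142.6] +y hist
```

```bash
python3 -m handwheel '[[1,0,-0.3,0,0],[1,0,-0.6,0,0],[1,0,-0.6,0,0],[1,0,0.6,0,0],[1,0,0.6,0,0]]' | sed -n 1,4p; python3 look.py
```

```text
time_s: 13.6
tcp_pos: [0.5515, 0.1791, 0.0752]
eef_rot: [179.3, -31.1, -43.1]
contact_force: [-0.2, 0.4, -0.5]
tcp [0.5515 0.1791 0.0752] F [-0.2  0.4 -0.5] t 13.6
top slope -0.147 top@knife 101.5 n 21 -y end [-148.8 -145.3] +y hist {120: 16, 126: 15, 132: 16, 138: 3, 144: 2, 150: 8, 156: 5, 162: 3, 168: 3, 174: 3, 180: 3, 186: 1, 192: 0, 198: 0, 204: 0, 210: 0, 216: 0}
scene slope -0.145 top@knife 101.2 n 18 -y end [-150.6 -149.4] +y hist
```

```bash
python3 -m handwheel '[[1,0,-0.8,0,0],[1,0,-1.2,0,0],[1,0,-1.5,0,0],[1,0,-1.5,0,0],[1,0,-0.5,0,0],[1,0,-0.5,0,0]]' | sed -n 1,4p; python3 look.py
```

```text
time_s: 14.45
tcp_pos: [0.552, 0.1747, 0.0757]
eef_rot: [179.4, -31.1, -43.1]
contact_force: [0.6, 0.6, 0.4]
tcp [0.552  0.1747 0.0757] F [0.6 0.6 0.4] t 14.45
top slope 0.072 top@knife 101.1 n 21 -y end [-158.7 -158.1] +y hist {120: 18, 126: 11, 132: 0, 138: 1, 144: 7, 150: 8, 156: 4, 162: 1, 168: 4, 174: 1, 180: 3, 186: 0, 192: 0, 198: 0, 204: 0, 210: 0, 216: 0}
scene slope 0.106 top@knife 101.0 n 20 -y end [-160.3 -159.1] +y hist
```

```bash
python3 -m handwheel '[[1,0,0.5,0,0],[1,0,0.5,0,0],[1,0,0.5,0,0],[1,0,0.5,0,0],[1,0,0.5,0,0]]' | sed -n 1,4p; python3 look.py
```

```text
time_s: 15.18
tcp_pos: [0.5519, 0.1791, 0.0758]
eef_rot: [179.4, -31.1, -43.1]
contact_force: [-1.0, -0.4, 0.3]
tcp [0.5519 0.1791 0.0758] F [-1.  -0.4  0.3] t 15.18
top slope 0.010 top@knife 100.6 n 21 -y end [-157.8 -156.7] +y hist {120: 16, 126: 14, 132: 0, 138: 0, 144: 1, 150: 8, 156: 5, 162: 2, 168: 3, 174: 2, 180: 3, 186: 1, 192: 0, 198: 0, 204: 0, 210: 0, 216: 0}
scene slope 0.013 top@knife 100.5 n 20 -y end [-160.7 -159.7] +y hist
```

It was rocking and now it is nearly level. I'll back the tool away while it settles and look again.

```bash
python3 -m handwheel '[[1,0,2,0,0],[1,0,4,1,0],[1,0,4,3,0],[1,0,4,3,0]]' | sed -n 1,4p; python3 look.py b; python3 -m handwheel '[[1,0,0,0,0],[1,0,0,0,0],[1,0,0,0,0],[1,0,0,0,0]]' | sed -n 1,1p;python3 look.py
```

```text
time_s: 15.78
tcp_pos: [0.5523, 0.2203, 0.1068]
eef_rot: [179.6, -31.0, -43.2]
contact_force: [-0.2, -0.2, -0.8]
tcp [0.5523 0.2203 0.1068] F [-0.2 -0.2 -0.8] t 15.78
top slope 0.007 top@knife 100.8 n 21 -y end [-157.7 -156.7] +y hist {120: 14, 126: 14, 132: 0, 138: 0, 144: 0, 150: 0, 156: 0, 162: 0, 168: 0, 174: 0, 180: 0, 186: 2, 192: 8, 198: 5, 204: 1, 210: 0, 216: 0}
scene slope 0.012 top@knife 100.8 n 19 -y end [-160. -159.] +y hist 
time_s: 16.38
tcp [0.5519 0.219  0.1056] F [-0.1  0.1 -0. ] t 16.38
top slope 0.017 top@knife 100.8 n 21 -y end [-157.5 -157.1] +y hist {120: 16, 126: 14, 132: 0, 138: 0, 144: 0, 150: 0, 156: 0, 162: 0, 168: 0, 174: 0, 180: 0, 186: 5, 192: 8, 198: 5, 204: 1, 210: 0, 216: 0}
scene slope 0.013 top@knife 100.5 n 19 -y end [-159.5 -158.9] +y hist
```

Stable and level: slope is about 0.012 in both cameras, against -0.154 before. The slide is about 29.6 mm; at 23.6 mm it was still tipped. The centre of mass is therefore between -1 and +5 mm on the ±5 mm flat, so a nudge of about 2 mm should centre it.

```bash
python3 -m handwheel '[[1,0,-3,-1.9,0],[1,0,-4.6,-1.9,0],[1,0,-5.2,-1.9,0],[1,0,-5.4,-1.9,0],[1,0,-5.6,-1.9,0],[1,0,-5.7,-1.9,0],[1,0,-5.7,-1.9,0],[1,0,-5.3,-1.9,0]]'; python3 -m handwheel '[[1,0,2,0,0],[1,0,5,1,0],[1,0,5,4,0],[1,0,5,8,0],[1,0,5,10,0],[1,0,5,10,0]]'| sed -n 1,4p; python3 look.py
```

```text
time_s: 17.48
tcp_pos: [0.5518, 0.166, 0.0868]
eef_rot: [179.4, -31.1, -43.1]
contact_force: [0.7, -0.2, -0.1]
gripper_width: 0.0003
gripper_force: 0.0
time_s: 18.23
tcp_pos: [0.5521, 0.2183, 0.1881]
eef_rot: [179.6, -31.0, -43.2]
contact_force: [-0.7, 0.5, -0.4]
tcp [0.5521 0.2183 0.1881] F [-0.7  0.5 -0.4] t 18.23
top slope 0.009 top@knife 101.0 n 21 -y end [-157.7 -157.1] +y hist {120: 16, 126: 12, 132: 0, 138: 0, 144: 0, 150: 0, 156: 0, 162: 0, 168: 0, 174: 0, 180: 0, 186: 0, 192: 0, 198: 0, 204: 0, 210: 0, 216: 0}
scene slope 0.013 top@knife 100.6 n 19 -y end [-160.  -159.1] +y hist
```

```bash
python3 -m handwheel '[[1,0,0,-5,0],[1,0,-2,-10,0],[1,0,-4.6,-10,0],[1,0,-5.2,-10,0],[1,0,-5.5,-10,0],[1,0,-5.7,-10,0],[1,0,-5.8,-10,0],[1,0,-5.8,-10,0]]'; python3 look.py
```

```text
time_s: 19.32
tcp_pos: [0.5521, 0.1588, 0.087]
eef_rot: [179.5, -31.1, -43.1]
contact_force: [0.7, 2.3, 0.8]
gripper_width: 0.0004
gripper_force: 1.1
tcp [0.5521 0.1588 0.087 ] F [0.7 2.3 0.8] t 19.32
top slope 0.052 top@knife 100.8 n 21 -y end [-161.9 -160.8] +y hist {120: 15, 126: 7, 132: 8, 138: 3, 144: 0, 150: 3, 156: 1, 162: 1, 168: 0, 174: 0, 180: 0, 186: 0, 192: 0, 198: 0, 204: 0, 210: 0, 216: 0}
scene slope 0.052 top@knife 101.1 n 20 -y end [-164.3 -163.2] +y hist
```

```bash
python3 -m handwheel '[[1,0,1,0,0],[1,0,4,0,0],[1,0,5,3,0],[1,0,5,8,0],[1,0,5,14,0],[1,0,5,20,0],[1,0,5,22,0],[1,0,5,22,0]]'| sed -n 1,4p; python3 look.py
```

```text
time_s: 20.42
tcp_pos: [0.5518, 0.209, 0.3082]
eef_rot: [179.6, -31.0, -43.2]
contact_force: [-0.2, -0.0, -1.9]
tcp [0.5518 0.209  0.3082] F [-0.2 -0.  -1.9] t 20.43
top slope 0.170 top@knife 101.9 n 21 -y end [-161.3 -160.4] +y hist {120: 14, 126: 2, 132: 0, 138: 0, 144: 0, 150: 0, 156: 0, 162: 0, 168: 0, 174: 0, 180: 0, 186: 0, 192: 0, 198: 0, 204: 0, 210: 0, 216: 0}
scene slope 0.167 top@knife 101.7 n 20 -y end [-164.4 -163.3] +y hist
```

It tipped the other way (slope +0.167). Together with the earlier tilts this brackets the balance point tightly: the probe has to go back +y by about 5 mm. I'll move to the -y end and push back from there.

```bash
python3 -m handwheel '[[1,0,-6,1,10],[1,0,-12,1,20],[1,0,-18,1,30],[1,0,-24,1,40],[1,0,-30,1,46],[1,0,-36,0,46],[1,0.8,-41.5,-2,46],[1,0.8,-41.5,-8,46]]'|sed -n 1,3p; python3 look.py; python3 -m handwheel '[[1,0,0,-6,0],[1,0,0,-12,0],[1,0,0,-15.5,0],[1,0,0,-15.5,0]]'; python3 look.py c
python3 - <<'E'
import numpy as np
Q=np.load('cscene.npz')['Q']
m=(abs(Q[:,0])<14)&(Q[:,2]>50)&(Q[:,2]<90);print(np.histogram(Q[m,1],np.arange(-240,-130,5)))
E
```

```text
time_s: 21.52
tcp_pos: [0.5584, -0.1706, 0.2608]
eef_rot: [179.4, -31.3, 2.9]
tcp [ 0.5584 -0.1706  0.2608] F [ 1.1  0.4 -0.6] t 21.52
top slope 0.165 top@knife 101.6 n 21 -y end [-123.4 -123.2] +y hist {120: 15, 126: 1, 132: 0, 138: 0, 144: 0, 150: 0, 156: 0, 162: 0, 168: 0, 174: 0, 180: 0, 186: 0, 192: 0, 198: 0, 204: 0, 210: 0, 216: 0}
scene slope 0.167 top@knife 101.6 n 20 -y end [-163.9 -163.1] +y hist 
time_s: 22.12
tcp_pos: [0.5546, -0.1687, 0.1005]
eef_rot: [179.4, -30.5, 2.9]
contact_force: [-0.2, 0.1, 0.2]
gripper_width: 0.0007
gripper_force: 0.0
tcp [ 0.5546 -0.1687  0.1005] F [-0.2  0.1  0.2] t 22.12
top slope 0.169 top@knife 101.6 n 20 -y end [-188.4 -185.2] +y hist {120: 15, 126: 1, 132: 0, 138: 0, 144: 0, 150: 0, 156: 0, 162: 0, 168: 0, 174: 0, 180: 0, 186: 0, 192: 0, 198: 0, 204: 0, 210: 0, 216: 0}
scene slope 0.171 top@knife 101.6 n 19 -y end [-188.6 -187.1] +y hist 
(array([ 0,  0,  0,  0,  0,  0,  0,  0,  0,  0,  0,  0,  0,  0,  0, 44, 29,
       28, 21,  8, 14]), array([-240, -235, -230, -225, -220, -215, -210, -205, -200, -195, -190,
       -185, -180, -175, -170, -165, -160, -155, -150, -145, -140, -135]))
```

```bash
python3 -m handwheel '[[1,0,0,-2,0],[1,0,0,-3.3,0],[1,0,0.5,-3.3,0],[1,0,0.9,-3.3,0],[1,0,1.1,-3.3,0],[1,0,1.2,-3.3,0],[1,0,1.2,-3.3,0]]'; python3 -c "
from h import *
print(get_state()['joints'])
from look import look;look()"
```

```text
time_s: 23.1
tcp_pos: [0.5587, -0.1612, 0.0732]
eef_rot: [-179.9, -31.2, 2.9]
contact_force: [0.9, -4.3, 2.9]
gripper_width: 0.0005
gripper_force: 2.2
[  3.15713425  10.40256492 -48.28230119   1.30604995  -0.1513972
  88.44719974]
tcp [ 0.5587 -0.1612  0.0732] F [ 0.9 -4.3  2.9] t 23.1
top slope 0.175 top@knife 101.7 n 20 -y end [-188.8 -186.7] +y hist {120: 16, 126: 0, 132: 0, 138: 0, 144: 0, 150: 0, 156: 0, 162: 0, 168: 0, 174: 0, 180: 0, 186: 0, 192: 0, 198: 0, 204: 0, 210: 0, 216: 0}
scene slope 0.178 top@knife 102.1 n 19 -y end [-189.2 -188. ] +y hist
```

Joint 5 is near its range end here, so I'll keep the motion small and measure the slide on the +y end.

```bash
sed -i "s/          '+y hist'.*/          '+y end',np.percentile(Y[(Y>100)\&(Y<150)],[97,99.5]).round(1))/" look.py; tail -4 look.py; python3 -m handwheel '[[1,0.2,0.3,0,0],[1,0.2,0.5,0,0],[1,0.2,0.5,0,0]]'; python3 look.py
```

```text
m=(Q[:,2]>50)&(Q[:,2]<140)&(abs(Q[:,0])<14)
        Y=Q[m,1]; print(n,'slope %.3f top@knife %.1f'%tuple(p),'n',len(L),'-y end',np.percentile(Y[(Y<-80)&(Y>-190)],[1,3]).round(1) if ((Y<-80)&(Y>-190)).sum()>3 else None,
          '+y end',np.percentile(Y[(Y>100)&(Y<150)],[97,99.5]).round(1))
if __name__=='__main__': look(sys.argv[1] if len(sys.argv)>1 else None)
time_s: 23.58
tcp_pos: [0.5602, -0.1573, 0.0725]
eef_rot: [-179.6, -31.1, 2.9]
contact_force: [0.0, -3.3, 2.8]
gripper_width: 0.0005
gripper_force: 1.7
tcp [ 0.5602 -0.1573  0.0725] F [ 0.  -3.3  2.8] t 23.57
top slope 0.173 top@knife 101.5 n 20 -y end [-188.  -186.6] +y end [130. 132.]
scene slope 0.170 top@knife 101.4 n 20 -y end [-189.7 -189.1] +y end [129.4 130.8]
```

```bash
python3 -m handwheel '[[1,0,-1,0,0],[1,0,-2,0,0],[1,0,-3,0,0],[1,0,-3,0,0],[1,0,-3,0,0]]'; python3 look.py;  python3 -m handwheel '[[1,0,0,0,0],[1,0,0,0,0],[1,0,0,0,0],[1,0,0,0,0]]'|sed -n 2,2p; python3 look.py d
```

```text
time_s: 24.3
tcp_pos: [0.5597, -0.1804, 0.0717]
eef_rot: [179.1, -31.0, 2.9]
contact_force: [0.1, 0.3, -0.8]
gripper_width: 0.0008
gripper_force: 0.0
tcp [ 0.5597 -0.1804  0.0717] F [ 0.1  0.3 -0.8] t 24.3
top slope 0.017 top@knife 100.7 n 21 -y end [-188.1 -184.5] +y end [132.4 132.7]
scene slope 0.041 top@knife 100.9 n 20 -y end [-189.7 -188.9] +y end [131.3 133.4]
tcp_pos: [0.5598, -0.1803, 0.0718]
tcp [ 0.5598 -0.1803  0.0718] F [-0.4 -0.9  0.4] t 24.9
top slope 0.008 top@knife 100.8 n 21 -y end [-186.9 -182.8] +y end [132.5 133. ]
scene slope 0.006 top@knife 100.5 n 20 -y end [-189.6 -188.9] +y end [132.2 133.1]
```

Run:
```python
import numpy as np
for f in ['btop','dtop','bscene','dscene']:
    Q=np.load(f+'.npz')['Q']
    m=(Q[:,2]>70)&(Q[:,2]<125)&(abs(Q[:,0])<13)
    Y=Q[m,1];A=Y[(Y>100)&(Y<145)]
    # step from tube to fitting: wide points |x|>8.5
    w=Q[(Q[:,2]>95)&(Q[:,2]<112)&(abs(Q[:,0])>8)&(abs(Q[:,0])<12.5)&(Q[:,1]>90)&(Q[:,1]<145),1]
    w2=Q[(Q[:,2]>95)&(Q[:,2]<112)&(abs(Q[:,0])>8)&(abs(Q[:,0])<12.5)&(Q[:,1]<-100)&(Q[:,1]>-165),1]
    print(f,np.percentile(A,[95,97,99,99.5]).round(1),'fit',np.percentile(w,[3,50,97]).round(1),np.percentile(w2,[3,50,97]).round(1))
```

```text
btop [129.2 129.5 130.1 130.6] fit [102.4 114.2 127.6] [-156.2 -141.6 -106.2]
dtop [132.2 132.5 132.8 133. ] fit [101.2 114.6 132.4] [-154.6 -145.3 -108.8]
bscene [129.  130.8 131.7 131.7] fit [ 94.9 113.  128.7] [-159.2 -148.9 -106.4]
dscene [131.2 132.1 132.4 132.7] fit [ 99.8 113.2 130.4] [-156.7 -148.1 -120.8]
```

Level again, and 2 to 2.5 mm further +y than the first balance position, which is close to the centre of the balance range. Now the clip: I'll lift away, open and look at the tray.

```bash
python3 -m handwheel '[[1,0,-2,4,0],[0.5,0,-4,9,0],[0,-2,-7,14,0],[0,-4,-10,19,0],[0,-6,-13,23,0],[0,-8,-16,25,0],[0,-10,-18,25,0],[0,-10,-18,25,0]]'
python3 - <<'E'
from fit import *
s,im,d=cap('wrist');print(s['joints'].round(1),s['eef_rot'].round(1),s['tcp_pos'])
P=pts('wrist',d,s).reshape(384,512,3);np.savez('w2.npz',im=im,d=d,P=P)
cv2.imwrite('pics/w2.png',cv2.resize(im[...,::-1],None,fx=1.5,fy=1.5))
for q in ['clip','tray']:
    for o in finder.cut_out('wrist',q):
        X=P[o['region']];X=X[~np.isnan(X[:,0])];print(q,round(o['p'],2),np.round(o['pixel']),o['region'].sum(),np.round(np.nanpercentile(X,[2,50,98],axis=0),3).tolist(),rect(X))
        if q=='clip':
            for lo,hi in [(.05,.062),(.012,.023),(.012,.05)]:
                Y=X[(X[:,2]>lo)&(X[:,2]<hi)]
                if len(Y)>5: print(lo,len(Y),rect(clean(Y,.004,3)),np.median(Y,0).round(4))
E
```

```text
time_s: 26.0
tcp_pos: [0.4587, -0.3618, 0.3221]
eef_rot: [179.1, -31.1, 2.7]
contact_force: [-0.3, 0.3, -0.3]
gripper_width: 0.0649
gripper_force: 0.0
[-30.5  -2.8 -14.1 -19.7 -53.2 131.3] [179.1 -31.1   2.7] [ 0.45869831 -0.361765    0.32205844]
clip 0.63 [253. 237.] 266 [[0.475, -0.373, 0.009], [0.485, -0.363, 0.023], [0.503, -0.352, 0.063]] (array([ 488.8, -362. ]), array([21. , 28.9]), -81.84)
0.05 93 (array([ 488.8, -362.8]), array([10. , 19.6]), 2.35) [ 0.4881 -0.3626  0.061 ]
0.012 125 (array([ 489. , -362.5]), array([18.6, 29. ]), -83.01) [ 0.4815 -0.3635  0.021 ]
0.012 146 (array([ 489. , -362.5]), array([18.6, 29. ]), -83.01) [ 0.4828 -0.3632  0.0212]
clip 0.58 [ 42. 197.] 4831 [[0.501, -0.084, 0.005], [0.54, -0.05, 0.011], [0.598, 0.041, 0.164]] (array([587.6, -29.5]), array([167.4, 190.3]), -75.12)
0.05 205 (array([551.7, -43.3]), array([ 45.6, 103.8]), 33.0) [ 0.5438 -0.0601  0.0553]
0.012 245 (array([544.9, -33.5]), array([ 45.1, 127. ]), 33.34) [ 0.5394 -0.0079  0.0168]
0.012 867 (array([545.7, -32.5]), array([ 46.6, 127. ]), 31.69) [ 0.5401 -0.0019  0.0322]
tray 0.98 [249. 238.] 4898 [[0.448, -0.418, 0.002], [0.494, -0.348, 0.004], [0.544, -0.29, 0.011]] (array([ 492.2, -354.9]), array([108.5, 133.8]), -5.86)
```

View pics/w2.png

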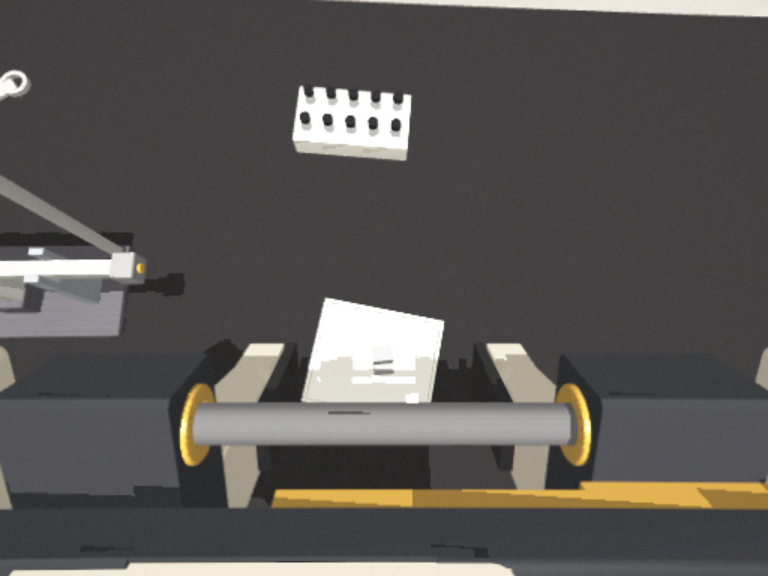

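The wrist picture shows the clip at (383,358) in the tray, between the open fingers. Tab top is at (0.4888, -0.3627, 0.061) with a 10 x 20 footprint, as described. Descending to grip the tab low.

```bash
python3 -m handwheel '[[0,1,0,-5,0],[0,2,0,-10,0],[0,3,-0.1,-15,0],[0,3.5,-0.1,-20,0],[0,3.5,-0.1,-22,0],[0,3.5,-0.1,-22,0],[0,3.5,-0.1,-22,0]]'; python3 -c "
from h import *
print(get_state()['joints'].round(1))"
```

```text
time_s: 27.02
tcp_pos: [0.4956, -0.3613, 0.1028]
eef_rot: [179.1, -31.1, 3.0]
contact_force: [-0.2, -0.5, 0.6]
gripper_width: 0.0878
gripper_force: 0.0
[-30.5  12.8 -23.8 -32.5 -30.3 148.2]
```

At the bottom of this descent joint 6 and the wrist would run out of range, by my kinematic estimate. The clip is symmetric under a half turn, so I'll grip it with the tool turned 180°, leaning in from +x. After turning back at the stand the tool leans in from -x.

```bash
python3 -m handwheel '[[0,0,0,5,-3],[0,0,0,10,-13],[0,0,0,15,-23],[0,0,0,20,-33],[0,0,0,20,-43],[0,0,0,20,-53],[0,0,0,20,-63],[0,0,0,20,-73]]'; python3 -m handwheel '[[0,0,0,0,-10],[0,0,0,0,-20],[0,0,0,0,-30],[0,0,0,0,-40],[0,0,0,0,-50],[0,0,0,0,-60],[0,0,0,0,-70],[0,0,0,0,-80]]'; python3 -c "
from h import *
print(get_state()['joints'].round(1))"
```

```text
time_s: 28.02
tcp_pos: [0.4946, -0.3612, 0.3044]
eef_rot: [179.1, -30.4, -48.6]
contact_force: [0.1, 0.1, 0.1]
gripper_width: 0.0877
gripper_force: 0.0
time_s: 29.02
tcp_pos: [0.495, -0.361, 0.303]
eef_rot: [179.1, -30.0, -128.6]
contact_force: [0.1, -0.3, -0.0]
gripper_width: 0.0877
gripper_force: 0.0
[ -3.8  17.7  -9.4  23.9 -82.6 -42.4]
```

```bash
python3 -m handwheel '[[0,0,0,0,-10],[0,0,0,0,-20],[0,-0.5,0,-3,-30],[0,-1.1,-0.2,-8,-40],[0,-1.1,-0.2,-13,-48.3],[0,-1.1,-0.2,-18,-48.3],[0,-1.1,-0.2,-20,-48.3],[0,-1.1,-0.2,-20,-48.3]]'
python3 - <<'E'
from fit import *
s,im,d=cap('wrist');print(s['joints'].round(1),s['eef_rot'].round(1),s['tcp_pos'])
P=pts('wrist',d,s).reshape(384,512,3);np.savez('w3.npz',im=im,d=d,P=P)
cv2.imwrite('pics/w3.png',im[...,::-1])
X=P.reshape(-1,3);X=X[~np.isnan(X[:,0])]
Y=X[(abs(X[:,0]-.489)<.025)&(abs(X[:,1]+.363)<.025)&(X[:,2]>.054)&(X[:,2]<.066)]
if len(Y)>5: print(len(Y),rect(Y),np.median(Y,0))
E
```

```text
time_s: 30.02
tcp_pos: [0.4835, -0.3634, 0.1015]
eef_rot: [178.9, -30.1, -176.5]
contact_force: [-1.0, -0.0, -0.0]
gripper_width: 0.0873
gripper_force: 0.0
[-13.6  35.9  -0.9   7.5 -82.5 -76.1] [ 178.9  -30.1 -176.5] [ 0.48347113 -0.3633546   0.10153697]
432 (array([ 488.9, -362.5]), array([10., 20.]), 7.57) [ 0.48899206 -0.36255948  0.06110873]
```

View pics/w3.png

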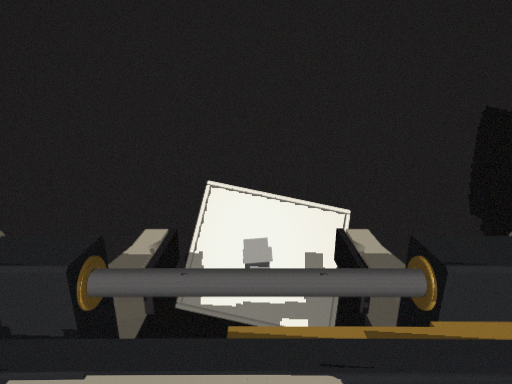

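The tab top at (256,250) measures exactly 10 x 20 mm at yaw 7.6°. I'll turn 4° to match, descend and grip.

```bash
python3 -m handwheel '[[0,0,0.1,-3,4],[0,0,0.1,-5.5,4],[0,0,0.1,-7,4],[0,0,0.1,-7.5,4],[0,0,0.1,-7.5,4]]' 15; python3 -m handwheel '[[1,0,0,0,0],[1,0,0,0,0],[1,0,0,0,0],[1,0,0,0,0],[1,0,0,0,0],[1,0,0,0,0]]'
```

```text
time_s: 30.7
tcp_pos: [0.4839, -0.3627, 0.0269]
eef_rot: [178.9, -30.0, -172.5]
contact_force: [-0.6, -0.1, -0.7]
gripper_width: 0.0876
gripper_force: 0.0
time_s: 31.45
tcp_pos: [0.4833, -0.3624, 0.026]
eef_rot: [178.9, -30.1, -172.5]
contact_force: [0.6, -0.3, 0.1]
gripper_width: 0.0331
gripper_force: 0.0
```

```bash
python3 -m handwheel '[[1,0,0,0,0],[1,0,0,0,0],[1,0,0,0,0],[1,0,0,0,0]]'; python3 -m handwheel '[[1,0,0,4,0],[1,0,0,10,0],[1,0,0,16,10],[1,0,0,22,20],[1,0,0,28,30],[1,0,0,30,40],[1,0,0,30,50],[1,0,0,30,60]]';  python3 -c "
from h import *
print(get_state()['joints'].round(1))"
```

```text
time_s: 31.95
tcp_pos: [0.4834, -0.3624, 0.026]
eef_rot: [178.9, -30.1, -172.5]
contact_force: [0.0, -0.7, -0.2]
gripper_width: 0.0198
gripper_force: 15.0
time_s: 32.95
tcp_pos: [0.4835, -0.3621, 0.3264]
eef_rot: [178.9, -30.1, -112.2]
contact_force: [0.4, -0.4, -1.0]
gripper_width: 0.0199
gripper_force: 15.0
[ -2.1  11.1 -16.8  28.6 -76.3 -30.8]
```

Gripped (opening 19.8 mm). I'll turn back while travelling to the stand, checking the balance on the way.

```bash
python3 look.py; python3 -m handwheel '[[1,1,2,0,10],[1,2,4,0,20],[1,3,6,0,30],[1,4,9,0,40],[1,4.5,12,0,50],[1,5,15,0,60],[1,5.5,18,0,70],[1,5.5,21,0,80]]';python3 -m handwheel '[[1,0,3,0,10],[1,0,6,0,20],[1,0,9,0,30],[1,0,12,-2,35.3],[1,0,15,-4,35.3],[1,0,16.7,-6,35.3],[1,0,16.7,-6,35.3]]';  python3 -c "
from h import *
print(get_state()['joints'].round(1))"
```

```text
tcp [ 0.4835 -0.3621  0.3264] F [ 0.4 -0.4 -1. ] t 32.95
top slope 0.087 top@knife 93.5 n 6 -y end None +y end [132.3 132.9]
scene slope 0.008 top@knife 100.7 n 20 -y end [-157.9 -157.4] +y end [131.  132.5]
time_s: 34.05
tcp_pos: [0.5387, -0.1518, 0.3263]
eef_rot: [178.9, -30.1, -32.4]
contact_force: [-0.3, 0.4, -0.2]
gripper_width: 0.0199
gripper_force: 15.0
time_s: 34.92
tcp_pos: [0.5379, 0.0145, 0.2644]
eef_rot: [178.8, -29.9, 2.7]
contact_force: [-0.1, -0.9, 0.1]
gripper_width: 0.0197
gripper_force: 15.0
[ 30.8 -11.9 -47.7  29.2 -31.1  39.5]
```

```bash
python3 -m handwheel '[[1,0,0.1,-4,0.4],[1,0,0.1,-8,0.4],[1,0,0.1,-11,0.4],[1,0.4,0.1,-12.3,0.4],[1,0.4,0.1,-12.3,0.4],[1,0.4,0.1,-12.3,0.4]]';  python3 - <<'E'
from fit import *
from look import Rm,k
s=get_state();print(s['joints'].round(1))
for n in ['top','scene','wrist']:
    s,im,d=cap(n);P=pts(n,d,s).reshape(384,512,3).copy()
    if n=='scene': P[...,0]-=.0026
    np.savez('x'+n+'.npz',im=im,P=P)
    Q=np.dstack([(P[...,:2]-k)@Rm.T,P[...,2:]])*1000
    q=Q.reshape(-1,3)
    m=(abs(q[:,0])<25)&(abs(q[:,1])<14)&(q[:,2]>105)&(q[:,2]<195)
    X=q[m]; print(n,len(X), np.percentile(X,[3,50,97],axis=0).round(1).tolist() if len(X)>4 else '')
    for o in finder.cut_out(n,'clip')[:2]: 
        Y=Q[o['region']];Y=Y[~np.isnan(Y[:,0])];print('  clip',round(o['p'],2),o['pixel'],len(Y),np.percentile(Y,[3,50,97],axis=0).round(1).tolist())
im=np.load('xscene.npz')['im'];cv2.imwrite('pics/x.png',cv2.resize(im[160:290,190:320][...,::-1],None,fx=4.5,fy=4.5,interpolation=cv2.INTER_CUBIC))
E
```

```text
time_s: 35.67
tcp_pos: [0.5521, 0.0117, 0.1651]
eef_rot: [179.7, -28.1, 3.1]
contact_force: [-0.7, 0.6, -0.1]
gripper_width: 0.0197
gripper_force: 15.0
[ 20.7  -2.7 -58.2  48.1 -11.4  26.9]
top 23 [[-10.2, -12.6, 157.9], [-6.1, -5.3, 161.7], [13.9, 7.0, 181.5]]
  clip 0.33 [287.5, 194.7] 180 [[-14.2, -157.2, 0.8], [-3.2, -90.7, 103.0], [8.9, 131.3, 108.1]]
scene 46 [[-19.9, -13.8, 145.0], [11.9, -3.9, 155.4], [14.1, 8.1, 193.6]]
wrist 981 [[-8.3, -13.1, 159.2], [7.9, 2.8, 161.0], [13.2, 13.3, 193.5]]
  clip 0.61 [256.3, 246.9] 1518 [[-7.8, -13.3, 159.3], [1.9, -4.0, 200.1], [12.9, 4.7, 201.6]]
```

View pics/x.png

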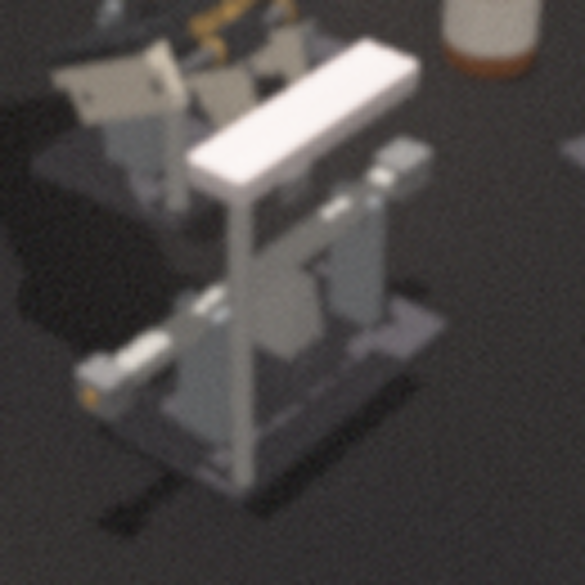

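The wrist can't get lower here: joint 3 is at its range end (-58.2°), z is 0.165 and the tilt has been relaxed to 28°. The picture shows only the level probe, from (100,380) to (410,165), with the clip hidden behind the light bar. I'll fit a kinematic model to the recorded states to find a way down that the joints allow.

```bash
cat > kin.py <<'E'
import numpy as np
from scipy.spatial.transform import Rotation as R
from scipy.optimize import least_squares
D=[([85.663,20.59,.634,-.02,-70.137,-16.509],[.24003,.63035,.22564],[179.9,0,-20.85]),
([.027,14.543,6.363,.005,-81.765,89.882],[.61041,-.19154,.33714],[180,-.05,-.09]),
([.19,49.542,63.739,-.091,-104.827,89.792],[.90373,-.18823,.32456],[-179.9,.63,0]),
([8.97,59.756,71.708,9.452,-78.897,81.166],[1.13912,-.07341,.28572],[173.77,-24.15,1.4]),
([10.433,65.747,71.613,26.16,-82.282,30.475],[1.12903,-.13509,.24812],[177.9,-29.35,-48.11]),
([-2.348,13.82,-7.327,-.919,-37.658,92.628],[.76245,-.21949,.28951],[179.4,-31.2,-.13]),
([32.956,-15.495,-43.081,27.417,-38.923,38.991],[.53316,.01241,.31907],[179.5,-31.28,.03]),
([57.181,18.755,-40.52,43.709,-46.936,-45.567],[.55033,.24538,.11375],[179.26,-31.03,-43.15]),
([20.7,-2.7,-58.2,48.1,-11.4,26.9],[.5521,.0117,.1651],[179.7,-28.1,3.1]),
([30.8,-11.9,-47.7,29.2,-31.1,39.5],[.5379,.0145,.2644],[178.8,-29.9,2.7])]
E_=lambda ax,d:R.from_euler(ax,d,degrees=True)
def fk(q,p):
    z0,A,B,L,o1,o2,x0=p
    R1=E_('z',q[0]); R2=R1*E_('y',q[1]); R3=R2*E_('y',-q[2])   # forearm along +x at q2=q3=0
    R4=R3*E_('x',q[3]*S[0]); R5=R4*E_('y',-q[4]); R6=R5*E_('x',q[5]*S[1])
    P=R1.apply([x0,o1,z0])+R2.apply([0,0,A])+R3.apply([B,0,0])+R5.apply([0,o2,0])+R6.apply([L,0,0])
    return P,R6,R5
S=[1,1]
def fit():
    best=None
    for s in (1,-1):
        S[0]=s
        f=lambda p:np.ravel([fk(q,p)[0]-t for q,t,_ in D])
        r=least_squares(f,[.19,.594,.466,.36,-.1,-.1,0])
        if best is None or r.cost<best[0]: best=(r.cost,s,r.x,r.fun)
    S[0]=best[1]
    # tool frame const: Rtool=R6*C
    b=None
    for s6 in(1,-1):
        S[1]=s6
        Cs=[fk(q,best[2])[1].inv()*E_('xyz',e) for q,_,e in D]
        C=R.concatenate(Cs).mean(); er=np.degrees(max((C.inv()*c).magnitude() for c in Cs))
        if b is None or er<b[0]: b=(er,s6,C)
    S[1]=b[1]
    return best,b
if __name__=='__main__':
    best,b=fit(); print(best[0],best[1],best[2].round(4),np.abs(best[3]).max(),b[0],b[1],b[2].as_euler('xyz',degrees=True).round(1))
E
python3 kin.py
```

```text
1.579939690714285e-07 -1 [ 1.988e-01  6.015e-01  4.634e-01  3.779e-01 -4.000e-04 -1.915e-01
  3.000e-04] 0.0003232452776203102 0.0968369827416204 -1 [-90.   0. -90.]
```

```bash
cat > ik.py <<'E'
from kin import *
best,b=fit(); p=best[2]; C=b[2]
lo=np.array([-176,-82,-58.25,-173.8,-174.7,-.15]); lo=np.array([-176.0,-82.0,-58.2,-173.8,-174.7,-173.6]); hi=np.array([176.0,121.7,71.7,95.5,-.15,173.6])
def ik(pos,eul,n=30,wr=.2,q0=None):
    Rt=E_('xyz',eul); rng=np.random.default_rng(0); out=[]
    def f(q):
        P,R6,_=fk(q,p); return np.r_[P-pos,wr*((R6*C).inv()*Rt).as_rotvec()]
    for i in range(n):
        s=(np.array([20.7,-2.7,-57,48,-11.4,26.9]) if i==0 else lo+(hi-lo)*rng.random(6))
        r=least_squares(f,np.clip(s,lo+.1,hi-.1),bounds=(lo,hi),x_scale=50)
        out.append((np.linalg.norm(r.fun[:3])*1000,np.degrees(np.linalg.norm(r.fun[3:])/wr),r.x))
    out.sort(key=lambda o:o[0]+o[1]*3); return out
if __name__=='__main__':
    for z in (.109,.134):
      for t in (30,25,20,15,35,40,45,50):
        o=ik([.5532,.0158,z],[180,-t,3.1],n=12)
        print(z,t,[(round(a,1),round(c,1),x.round(0).tolist()) for a,c,x in o[:1]])
E
python3 ik.py
```

```text
0.109 30 [(np.float64(6.0), np.float64(5.8), [18.0, 3.0, -58.0, 44.0, -5.0, 32.0])]
0.109 25 [(np.float64(1.7), np.float64(1.6), [19.0, 4.0, -58.0, 48.0, -8.0, 28.0])]
0.109 20 [(np.float64(0.0), np.float64(0.0), [25.0, 5.0, -50.0, 25.0, -18.0, 45.0])]
0.109 15 [(np.float64(0.0), np.float64(0.0), [26.0, 7.0, -41.0, 12.0, -28.0, 57.0])]
0.109 35 [(np.float64(9.1), np.float64(9.7), [18.0, 3.0, -58.0, 37.0, -1.0, 41.0])]
0.109 40 [(np.float64(10.3), np.float64(8.5), [7.0, 5.0, -37.0, -73.0, -0.0, 160.0])]
0.109 45 [(np.float64(5.1), np.float64(4.1), [4.0, 4.0, -37.0, -84.0, -0.0, 174.0])]
0.109 50 [(np.float64(0.0), np.float64(0.0), [-4.0, 4.0, -37.0, -96.0, -6.0, -169.0])]
0.134 30 [(np.float64(4.3), np.float64(3.9), [19.0, 0.0, -58.0, 46.0, -8.0, 30.0])]
0.134 25 [(np.float64(0.0), np.float64(0.0), [21.0, 1.0, -57.0, 44.0, -11.0, 29.0])]
0.134 20 [(np.float64(0.0), np.float64(0.0), [26.0, 3.0, -46.0, 20.0, -23.0, 50.0])]
0.134 15 [(np.float64(0.0), np.float64(0.0), [26.0, 6.0, -39.0, 11.0, -32.0, 59.0])]
0.134 35 [(np.float64(8.3), np.float64(8.0), [19.0, -0.0, -58.0, 42.0, -5.0, 35.0])]
0.134 40 [(np.float64(12.0), np.float64(10.6), [14.0, 2.0, -41.0, -49.0, -0.0, 131.0])]
0.134 45 [(np.float64(8.0), np.float64(6.4), [4.0, 1.0, -37.0, -82.0, -0.0, 171.0])]
0.134 50 [(np.float64(2.5), np.float64(2.0), [4.0, 1.0, -37.0, -84.0, -0.0, 174.0])]
```

Model residual is 0.3 mm and 0.1°. A 30° tilt can't reach the seat, while about 20 to 23° can. I'll compute the largest feasible tilt and what it leaves against the light bar.

Run:
```python
from ik import *
for d in (-3,0,2):
  for t in (20,21,22,23,24):
    r=[]
    for z in (.106,.124,.17):
        a=np.radians(3.1);o=ik([.5477+d*.001*np.cos(a),.0155+d*.001*np.sin(a),z],[179.5,-t,3.1],n=8)[0]
        r.append((round(o[0],1),round(o[1],1),o[2].round(0)[[2,3,4]].tolist()))
    T=np.radians(t);print(d,t,r,'corner x %.1f z %.1f'%(d-66*np.sin(T)+39*np.cos(T),66*np.cos(T)+39*np.sin(T)))
```

```text
-3 20 [(np.float64(0.0), np.float64(0.0), [-52.0, 29.0, -17.0]), (np.float64(0.0), np.float64(0.0), [-49.0, 24.0, -21.0]), (np.float64(0.0), np.float64(0.0), [-44.0, 18.0, -30.0])] corner x 11.1 z 75.4
-3 21 [(np.float64(0.0), np.float64(0.0), [-54.0, 34.0, -14.0]), (np.float64(0.0), np.float64(0.0), [-51.0, 27.0, -19.0]), (np.float64(0.0), np.float64(0.0), [-45.0, 20.0, -28.0])] corner x 9.8 z 75.6
-3 22 [(np.float64(0.0), np.float64(0.0), [-57.0, 42.0, -11.0]), (np.float64(0.0), np.float64(0.0), [-53.0, 32.0, -16.0]), (np.float64(0.0), np.float64(0.0), [-47.0, 22.0, -26.0])] corner x 8.4 z 75.8
-3 23 [(np.float64(0.6), np.float64(0.6), [-58.0, 46.0, -10.0]), (np.float64(0.0), np.float64(0.0), [-56.0, 38.0, -14.0]), (np.float64(0.0), np.float64(0.0), [-48.0, 24.0, -25.0])] corner x 7.1 z 76.0
-3 24 [(np.float64(1.6), np.float64(1.4), [-58.0, 45.0, -9.0]), (np.float64(0.1), np.float64(0.1), [-58.0, 46.0, -11.0]), (np.float64(0.0), np.float64(0.0), [-50.0, 27.0, -23.0])] corner x 5.8 z 76.2
0 20 [(np.float64(0.0), np.float64(0.0), [-52.0, 28.0, -17.0]), (np.float64(0.0), np.float64(0.
[... 1209 characters left out ...]
51.0, 27.0, -19.0]), (np.float64(0.0), np.float64(0.0), [-45.0, 19.0, -28.0])] corner x 14.8 z 75.6
2 22 [(np.float64(0.0), np.float64(0.0), [-57.0, 42.0, -11.0]), (np.float64(0.0), np.float64(0.0), [-53.0, 32.0, -16.0]), (np.float64(0.0), np.float64(0.0), [-46.0, 21.0, -26.0])] corner x 13.4 z 75.8
2 23 [(np.float64(0.4), np.float64(0.4), [-58.0, 48.0, -9.0]), (np.float64(0.0), np.float64(0.0), [-55.0, 38.0, -14.0]), (np.float64(0.0), np.float64(0.0), [-48.0, 24.0, -24.0])] corner x 12.1 z 76.0
2 24 [(np.float64(1.4), np.float64(1.2), [-58.0, 47.0, -9.0]), (np.float64(0.0), np.float64(0.0), [-58.0, 46.0, -11.0]), (np.float64(0.0), np.float64(0.0), [-50.0, 27.0, -23.0])] corner x 10.8 z 76.2
```

```bash
python3 -m handwheel '[[1,0,0,5,0],[1,0,0,11,-2],[1,0,-1,16,-12],[1,0,-4,17,-22],[1,2,-8,17,-32],[1,4,-12,17,-42],[1,6,-16,17,-52],[1,8,-20,17,-62]]'|sed -n 1,3p; python3 -m handwheel '[[1,2,0,0,-10],[1,4,0,0,-20],[1,6,0,0,-30],[1,8,0,0,-40],[1,10,0,0,-50],[1,12,0,0,-60],[1,14,0,0,-70],[1,16,0,0,-80]]';python3 -c "
from h import *
print(get_state()['joints'].round(1))"
```

```text
time_s: 36.98
tcp_pos: [0.6323, -0.1891, 0.3346]
eef_rot: [179.7, -28.0, -59.2]
time_s: 37.98
tcp_pos: [0.7925, -0.1872, 0.3341]
eef_rot: [179.7, -28.0, -139.1]
contact_force: [1.9, -0.4, 1.5]
gripper_width: 0.0198
gripper_force: 15.0
[   6.9   48.6   50.7   16.5 -115.1  -52.1]
```

```bash
python3 -m handwheel '[[1,2,0,0,-10],[1,4,0,0,-20],[1,6,0,0,-30],[1,8,0,0,-37.5]]'|sed -n 1,3p; python3 -m handwheel '[[1,6,-0.5,0,0]]'|sed -n 2,3p; python3 -m handwheel '[[1,6,-0.5,0,0]]'|sed -n 2,3p; python3 -c "
from h import *
print(get_state()['joints'].round(1))"
```

```text
time_s: 38.48
tcp_pos: [0.799, -0.1778, 0.2986]
eef_rot: [-179.0, -25.7, -176.6]
tcp_pos: [0.8172, -0.1797, 0.2837]
eef_rot: [-178.1, -23.6, -176.6]
tcp_pos: [0.8367, -0.1775, 0.2638]
eef_rot: [-177.3, -21.9, -176.2]
[   2.4   59.5   71.6    3.8 -123.9  -86.6]
```

Run:
```python
from ik import *
def push(q,dp,dR,wr):
    P,R6,_=fk(q,p);Rt=R6*C;pos=P+np.array(dp)
    Rg=E_('z',dR)*Rt
    f=lambda x:(lambda a:np.r_[a[0]-pos,wr*((a[1]*C).inv()*Rg).as_rotvec()])(fk(x,p))
    r=least_squares(f,np.clip(q,lo+.01,hi-.01),bounds=(lo,hi),x_scale=20)
    P2,R2,_=fk(r.x,p);return P2,(R2*C).as_euler('xyz',degrees=True),r.x
# calibrate on earlier push: from state D[3]-like single pushes: use row 4 pre-state approx D[3]
q=np.array([2.4,59.5,71.6,3.8,-123.9,-86.6])
for wr in (.1,.2,.3,.5):
    print(wr,[ (np.round(a,3).tolist(),np.round(b,1).tolist()) for a,b,_ in [push(q,[.06,-.005,0],0,wr)]])
for dp in ([.06,.06,0],[.06,-.06,0],[.03,.06,0],[0.06,0,.06],[0.06,0,-.06],[.03,-.06,.0]):
    a,b_,x=push(q,dp,0,.3);print(dp,a.round(3),b_.round(1),x.round(0))
```

```text
0.1 [([0.892, -0.182, 0.261], [-173.7, -13.4, -175.5])]
0.2 [([0.882, -0.18, 0.257], [-174.5, -15.2, -175.7])]
0.3 [([0.872, -0.179, 0.253], [-175.3, -17.0, -175.9])]
0.5 [([0.859, -0.177, 0.248], [-176.3, -19.4, -176.1])]
[0.06, 0.06, 0] [ 0.874 -0.116  0.254] [-175.8  -17.5 -176. ] [   7.   60.   72.    4. -120.  -90.]
[0.06, -0.06, 0] [ 0.869 -0.232  0.252] [-174.6  -16.5 -175.8] [   0.   60.   72.    7. -117.  -83.]
[0.03, 0.06, 0] [ 0.856 -0.117  0.259] [-176.7  -20.  -176.1] [   6.   59.   72.    3. -122.  -91.]
[0.06, 0, 0.06] [ 0.862 -0.173  0.306] [-174.3  -15.  -175.7] [   4.   57.   72.    7. -120.  -86.]
[0.06, 0, -0.06] [ 0.881 -0.175  0.198] [-176.1  -18.9 -176.1] [   3.   63.   72.    5. -117.  -87.]
[0.03, -0.06, 0.0] [ 0.85  -0.234  0.256] [-175.8  -18.9 -176. ] [  -0.   60.   72.    7. -120.  -83.]
```

Tilt is now 21.9°. I'll set the clip back in the tray, let it stand, and re-grip it at this tilt.

```bash
python3 -m handwheel '[[1,-5.5,-2.5,0,0],[1,-11,-5,0,0],[1,-16.5,-7.5,-1,0],[1,-22,-10,-2,0],[1,-27.5,-13,-4,0],[1,-33,-16,-6,0],[1,-35.6,-18.5,-9,0],[1,-35.6,-18.5,-13,0]]'; python3 -c "
from h import *
print(get_state()['joints'].round(1))"
```

```text
time_s: 39.72
tcp_pos: [0.478, -0.3637, 0.1352]
eef_rot: [-177.3, -21.8, -176.4]
contact_force: [1.2, 0.7, -0.8]
gripper_width: 0.0198
gripper_force: 15.0
[-13.   27.9  -7.5   9.  -74.9 -76.8]
```

```bash
python3 -m handwheel '[[1,0.2,0.1,-4,0],[1,0.2,0.1,-8,0],[1,0.2,0.1,-10,0],[1,0.2,0.1,-10.5,0],[1,0.2,0.1,-10.5,0],[0.4,0.2,0.1,-10.5,0],[0.4,0.2,0.1,-10.5,0],[0.4,0.2,0.1,-10.5,0]]'; python3 -m handwheel '[[0.4,0,0,0,0],[0.4,0,0,2,0],[0.4,0,0,5,0],[0.4,0,0,7.5,0],[0.4,0,0,7.5,0]]'
python3 - <<'E'
from fit import *
s,im,d=cap('wrist');print(s['eef_rot'].round(1),s['tcp_pos'].round(4))
P=pts('wrist',d,s).reshape(384,512,3);X=P.reshape(-1,3);X=X[~np.isnan(X[:,0])]
B=X[(abs(X[:,0]-.489)<.03)&(abs(X[:,1]+.363)<.03)]
for lo,hi in [(.054,.07),(.015,.026)]:
    Y=B[(B[:,2]>lo)&(B[:,2]<hi)]
    if len(Y)>5: print(len(Y),rect(Y),np.median(Y,0).round(4))
cv2.imwrite('pics/w4.png',im[...,::-1])
E
```

```text
time_s: 40.72
tcp_pos: [0.4825, -0.3612, 0.0301]
eef_rot: [-177.3, -21.9, -176.2]
contact_force: [-0.7, 0.1, -0.3]
gripper_width: 0.0446
gripper_force: 0.0
time_s: 41.35
tcp_pos: [0.4838, -0.3618, 0.108]
eef_rot: [-177.2, -21.7, -176.2]
contact_force: [-0.3, -0.3, -0.4]
gripper_width: 0.0525
gripper_force: 0.0
[-177.2  -21.7 -176.2] [ 0.4838 -0.3618  0.108 ]
419 (array([ 491.5, -363.3]), array([10.2, 19.6]), 2.83) [ 0.4913 -0.3632  0.061 ]
409 (array([ 491.5, -363.5]), array([19.5, 29.1]), -87.3) [ 0.4841 -0.3637  0.021 ]
```

Clip is upright in the tray at (0.4915, -0.3633), yaw 2.8°, with top and bridge heights right (0.061, 0.021). Re-gripping.

```bash
python3 -m handwheel '[[0.4,1.1,-0.15,-4,-1],[0.4,1.1,-0.15,-7,-1],[0.4,1.1,-0.15,-8.4,-1],[0.4,1.1,-0.15,-8.4,-1],[1,1.1,-0.15,-8.4,-1],[1,1.1,-0.15,-8.4,-1],[1,1.1,-0.15,-8.4,-1],[1,1.1,-0.15,-8.4,-1]]' 20; python3 -m handwheel '[[1,0,0,0,0],[1,0,0,0,0]]'
```

```text
time_s: 42.4
tcp_pos: [0.4933, -0.3627, 0.0209]
eef_rot: [-177.3, -21.9, -177.2]
contact_force: [0.7, -0.6, 0.9]
gripper_width: 0.0196
gripper_force: 20.0
time_s: 42.65
tcp_pos: [0.4933, -0.3627, 0.0208]
eef_rot: [-177.3, -22.0, -177.2]
contact_force: [-0.3, 0.1, 4.2]
gripper_width: 0.02
gripper_force: 20.0
```

The grip is about 4 mm lower than planned and the tips would graze the bar. I'll open, rise 4.5 mm and re-grip.

```bash
python3 -m handwheel '[[0.6,0,0,0,0],[0.6,0,0,0,0],[0.6,0.1,0,0.45,0],[1,0.1,0,0.45,0],[1,0.1,0,0.45,0],[1,0.1,0,0.45,0],[1,0.1,0,0.45,0],[1,0.1,0,0.45,0]]' 20
```

```text
time_s: 43.65
tcp_pos: [0.4942, -0.3627, 0.025]
eef_rot: [-177.3, -22.0, -177.2]
contact_force: [0.5, 0.5, 0.8]
gripper_width: 0.0197
gripper_force: 20.0
```

```bash
python3 -m handwheel '[[1,0,0,4,0],[1,0,0,10,0],[1,0,0,16,10],[1,0,0,22,20],[1,0,0,28,30],[1,0,0,30,40],[1,0,1,30,50],[1,1,3,30,60]]'|sed -n 1,3p; python3 -m handwheel '[[1,1,2,0,10],[1,2,4,0,20],[1,3,6,0,30],[1,4,9,0,40],[1,4.5,12,0,50],[1,4.5,15,0,60],[1,4,18,0,70],[1,4,21,0,80]]'
python3 - <<'E'
import numpy as np
from look import Rm,k
for f in ['btop','dtop','dscene']:
    Q=np.load(f+'.npz')['Q']
    print(f,[ (y0,np.percentile(Q[(Q[:,2]>92)&(Q[:,2]<106)&(abs(Q[:,1]-y0)<9)&(abs(Q[:,0])<8.5),0],[4,50,96]).round(1).tolist()) for y0 in (-45,-20,0,20,45)])
E
```

```text
time_s: 44.65
tcp_pos: [0.5036, -0.3324, 0.3252]
eef_rot: [-177.3, -21.9, -116.9]
time_s: 45.65
tcp_pos: [0.5434, -0.1217, 0.3249]
eef_rot: [-177.3, -22.0, -36.9]
contact_force: [-0.0, -1.0, -0.2]
gripper_width: 0.0194
gripper_force: 20.0
btop [(-45, [-8.3, -2.0, 4.5]), (-20, [-6.5, -2.3, 3.6]), (0, [-8.1, -1.3, 4.9]), (20, [-6.8, -1.2, 3.8]), (45, [-7.6, -1.5, 4.8])]
dtop [(-45, [-7.9, -1.7, 4.4]), (-20, [-6.4, -2.5, 3.4]), (0, [-8.0, -1.6, 4.5]), (20, [-6.4, -1.6, 3.3]), (45, [-7.5, -1.7, 4.5])]
dscene [(-45, [-7.9, -6.0, 1.0]), (-20, [-7.2, 2.3, 5.4]), (0, [-5.6, 1.7, 4.8]), (20, [-7.2, 0.6, 5.3]), (45, [-5.8, 1.1, 5.7])]
```

```bash
python3 -m handwheel '[[1,0,3,0,10],[1,0,6,0,20],[1,-0.5,9,0,30],[1,-1,12,-2,40],[1,-1,13.7,-5,40],[1,-1,13.7,-7,40],[1,-1,13.7,-7,40]]'
python3 - <<'E'
from fit import *
from look import Rm,k
s,im,d=cap('wrist');print(s['joints'].round(1),s['eef_rot'].round(1),s['tcp_pos'].round(4))
P=pts('wrist',d,s);P=P[~np.isnan(P[:,0])];Q=np.c_[(P[:,:2]-k)@Rm.T,P[:,2]]*1000
for y0 in (-100,-85,-45,-25,25,45,85,100):
    X=Q[(Q[:,2]>90)&(Q[:,2]<108)&(abs(Q[:,1]-y0)<8)&(abs(Q[:,0])<9)]
    if len(X)>5:print(y0,len(X),np.percentile(X,[3,50,97],axis=0)[:,[0,2]].round(1).tolist())
B=P[(abs(P[:,0]-.58)<.06)&(abs(P[:,1])<.12)&(P[:,2]>.207)&(P[:,2]<.225)];print('bar',rect(clean(B,.008)))
for sg in(-1,1):
  for lo,hi in [(-80,-60),(-12,12),(60,80)]:
    X=Q[(Q[:,2]>78)&(Q[:,2]<104)&(Q[:,0]*sg>9.5)&(Q[:,0]*sg<19)&(Q[:,1]>lo)&(Q[:,1]<hi)]
    if len(X)>5: print(sg,lo,len(X),np.percentile(X,[3,50,97],axis=0).round(1).tolist())
X=Q[(abs(Q[:,0])<25)&(abs(Q[:,1])<25)&(Q[:,2]>225)&(Q[:,2]<320)];print(len(X),np.percentile(X,[3,50,97],axis=0).round(1).tolist() if len(X)>5 else '')
E
python3 look.py
```

```text
time_s: 46.52
tcp_pos: [0.5329, 0.014, 0.2533]
eef_rot: [-177.4, -21.8, 2.8]
contact_force: [0.3, -0.5, 0.2]
gripper_width: 0.0199
gripper_force: 20.0
[ 27.2  -7.4 -35.8   9.8 -41.1  59.9] [-177.4  -21.8    2.8] [0.5329 0.014  0.2533]
-100 205 [[-8.0, 97.8], [-1.8, 99.2], [4.5, 100.3]]
-85 201 [[-8.2, 97.7], [-1.9, 99.0], [4.3, 100.4]]
-45 211 [[-8.7, 97.5], [-1.5, 99.0], [4.9, 100.3]]
-25 200 [[-8.9, 97.4], [-1.6, 98.9], [4.7, 100.4]]
25 115 [[-8.6, 97.8], [-2.2, 99.1], [4.1, 100.3]]
45 192 [[-8.8, 97.5], [-2.4, 98.9], [4.0, 100.0]]
85 193 [[-8.2, 97.6], [-1.8, 98.9], [4.6, 100.4]]
100 248 [[-8.3, 96.3], [-0.9, 99.8], [8.6, 104.8]]
bar (array([579.3,  -2.5]), array([ 37.3, 149.9]), 3.12)
-1 -80 83 [[-14.9, -75.6, 81.3], [-12.5, -68.3, 100.6], [-9.8, -63.5, 102.0]]
-1 60 89 [[-15.4, 64.0, 83.5], [-12.3, 68.2, 100.7], [-10.0, 75.6, 102.3]]
1 -80 85 [[9.5, -74.7, 78.4], [12.4, -67.5, 100.7], [14.7, -63.6, 102.0]]
1 -12 90 [[10.1, -6.7, 79.4], [13.4, -0.1, 84.5], [16.8, 6.8, 85.8]]
1 60 95 [[9.5, 64.0, 79.6], [12.2, 67.9, 100.9], [15.4, 75.1, 102.5]]
3735 [[-23.4, -21.6, 249.0], [-11.3, -2.0, 279.4], [1.3, 17.5, 294.6]]
tcp [0.5338 0.0142 0.2549] F [ 0.7 -0.3 -0.2] t 46.58
top slope 0.047 top@knife 101.4 n 2 -y end [-158.2 -157.2] +y end [132.4 133.2]
scene slope 0.007 top@knife 100.4 n 20 -y end [-158.8 -157.5] +y end [131.9 132.6]
```

The bar top is at z 99.0 ± 0.2 along its whole length, so it is dead level, and it lies at x' = -1.9 mm. Approach in front, move in under the light bar, then lower.

```bash
python3 -m handwheel '[[1,0,0,-4,0.3],[1,0,0,-8,0.3],[1,0,0,-11,0.3],[1,0,0.1,-11.5,0.3],[1,0.5,0.1,-11.7,0.3],[1,1,0.1,-12,0.3],[1,1,0.1,-12,0.3],[1,1,0.1,-12,0.3]]'
python3 - <<'E'
from fit import *
from look import Rm,k,look
T=[]
for n in ['scene','top','wrist']:
    s,im,d=cap(n);T.append(s['tcp_pos']);P=pts(n,d,s);
    if n=='scene': P[:,0]-=.0026
    P=P[~np.isnan(P[:,0])];Q=np.c_[(P[:,:2]-k)@Rm.T,P[:,2]]*1000
    X=Q[(abs(Q[:,0])<22)&(abs(Q[:,1])<11.5)&(Q[:,2]>104)&(Q[:,2]<190)]
    if len(X)>4: print(n,len(X),np.percentile(X,[3,25,50,75,97],axis=0).round(1).tolist())
print(np.mean(T,0),s['joints'].round(1),s['eef_rot'].round(1)); look(cams=('scene',))
E
```

```text
time_s: 47.68
tcp_pos: [0.5444, 0.0154, 0.1354]
eef_rot: [-177.3, -22.0, 3.1]
contact_force: [0.1, -0.3, -0.6]
gripper_width: 0.0195
gripper_force: 20.0
scene 110 [[-13.2, -10.2, 116.0], [3.7, -7.8, 125.0], [5.3, -2.7, 132.5], [11.8, 3.9, 141.2], [14.5, 9.6, 153.0]]
top 32 [[-7.8, -10.5, 127.3], [-4.7, -6.6, 131.3], [3.9, -1.8, 134.7], [11.0, 1.8, 170.1], [14.3, 5.8, 175.9]]
wrist 2201 [[-14.0, -10.9, 130.9], [-4.9, -5.5, 132.2], [0.0, 0.3, 170.6], [5.0, 6.1, 171.8], [11.2, 10.8, 176.2]]
[0.54427621 0.01538991 0.13534366] [ 25.6   1.4 -47.8  16.9 -20.1  53.2] [-177.3  -22.     3.1]
tcp [0.5441 0.0154 0.1352] F [-0.  -0.5  0.3] t 47.83
scene slope 0.006 top@knife 100.5 n 20 -y end [-158.5 -157.6] +y end [131.8 133.4]
```

Run:
```python
from fit import *
from look import Rm,k
s,im,d=cap('wrist');P=pts('wrist',d,s);P=P[~np.isnan(P[:,0])];Q=np.c_[(P[:,:2]-k)@Rm.T,P[:,2]]*1000
for lo,hi in [(166,174.5),(128,136)]:
    X=Q[(abs(Q[:,0])<20)&(abs(Q[:,1])<14)&(Q[:,2]>lo)&(Q[:,2]<hi)]
    c=np.linalg.lstsq(np.c_[X[:,:2],np.ones(len(X))],X[:,2],rcond=None)[0]
    print(len(X),np.percentile(X,[2,50,98],axis=0).round(1).tolist(),rect(clean(X/1000,.003,4)),'plane',c.round(3))
    print('  x hist',np.histogram(X[:,0],np.arange(-20,20,2))[0],'y hist',np.histogram(X[:,1],np.arange(-14,15,2))[0])
```

```text
1248 [[-8.0, -12.8, 166.8], [-0.9, -1.0, 171.5], [4.9, 12.7, 173.5]] (array([-2.7,  0.2]), array([16. , 27.8]), 3.58) plane [1.10000e-02 2.00000e-03 1.71339e+02]
  x hist [  0   0   0   0   3  24  99 183 203 208 194 211 123   0   0   0   0   0
   0] y hist [ 47  96 112  94 116  97 114  99 116 101 133  44  43  36]
733 [[-14.2, -10.0, 130.2], [6.2, -0.6, 131.6], [11.9, 9.2, 133.0]] (array([-1.2, -0.5]), array([19.7, 26.6]), 89.47) plane [0.00000e+00 3.80000e-02 1.31663e+02]
  x hist [  0   0  34 121 124   0   0   0   0   0   0   0  71 135 109 133   6   0
   0] y hist [ 0 21 76 71 75 72 71 75 68 78 67 59  0  0]
```

Run:
```python
from fit import *
from look import Rm,k
s,im,d=cap('wrist');P=pts('wrist',d,s).reshape(384,512,3);Q=np.dstack([(P[...,:2]-k)@Rm.T,P[...,2:]])*1000
np.savez('w5.npz',im=im,Q=Q)
q=Q.reshape(-1,3)
for lo,hi in [(168.5,174.5),(128,136)]:
    X=q[(abs(q[:,0])<20)&(abs(q[:,1])<7)&(q[:,2]>lo)&(q[:,2]<hi)]
    print(np.histogram(X[:,0],np.arange(-18,18,1)))
# columns through clip: list x,z along image column
v,u=np.where((abs(Q[...,1])<.6)&(abs(Q[...,0])<25)&(Q[...,2]>80)&(Q[...,2]<185))
c=int(np.median(u));print(c,[(r_,Q[r_,c].round(1).tolist()) for r_ in range(v.min(),v.max()+1,3)])
cv2.imwrite('pics/w5.png',cv2.resize(im[150:384,150:370][...,::-1],None,fx=2.5,fy=2.5))
```

```text
(array([ 0,  0,  0,  0,  0,  0,  0,  0,  0,  0,  0,  0, 13, 79, 69, 64, 81,
       73, 64, 70, 79, 71, 66,  0,  0,  0,  0,  0,  0,  0,  0,  0,  0,  0,
        0]), array([-18, -17, -16, -15, -14, -13, -12, -11, -10,  -9,  -8,  -7,  -6,
        -5,  -4,  -3,  -2,  -1,   0,   1,   2,   3,   4,   5,   6,   7,
         8,   9,  10,  11,  12,  13,  14,  15,  16,  17]))
(array([ 0,  0,  0, 24, 44, 40, 40, 45,  0,  0,  0,  0,  0,  0,  0,  0,  0,
        0,  0,  0,  0,  0, 16, 34, 50, 50, 39, 36, 48, 49,  0,  0,  0,  0,
        0]), array([-18, -17, -16, -15, -14, -13, -12, -11, -10,  -9,  -8,  -7,  -6,
        -5,  -4,  -3,  -2,  -1,   0,   1,   2,   3,   4,   5,   6,   7,
         8,   9,  10,  11,  12,  13,  14,  15,  16,  17]))
253 [(217, [11.8, 1.8, 130.7]), (220, [10.1, 1.7, 131.9]), (223, [8.4, 1.8, 131.0]), (226, [6.7, 1.7, 131.6]), (229, [4.9, 1.7, 131.3]), (232, [5.0, -0.3, 168.2]), (235, [3.8, -0.5, 171.3]), (238, [2.6, -0.6, 172.2]), (241, [1.2, -0.6, 172.2]), (244, [-0.1, -0.6, 172.0]), (247, [-1.5, -0.6, 171.0]), (250, [-2.7, -0.7, 172.5]), (253, [-4.1, -0.7, 171.7]), (256, [-10.3, 1.4, 131.8]), (259, [-12.1, 1.4, 131.3]), (262, [-13.8, 1.4, 131.3])]
```

View pics/w5.png

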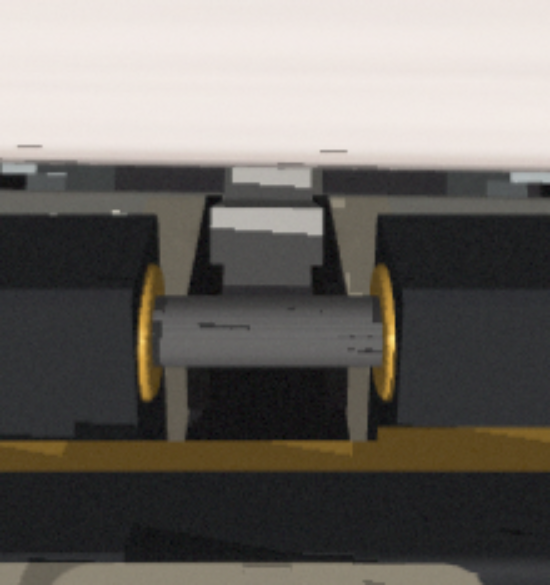

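The picture shows the tab top at crop (268,222), the bridge in front of it and the light bar above. The clip measures x' = -0.1 mm, the bar -2.0 mm, so shift -2 mm. Clip y' is -0.5 mm and its origin 114.5 mm, so the drop is 27.5 mm.

```bash
python3 -m handwheel '[[1,-0.2,0,-0.5,0],[1,-0.2,0,-1,0],[1,-0.2,0,-1.3,0],[1,-0.2,0,-1.6,0],[1,-0.2,0,-1.9,0],[1,-0.2,0,-2.2,0],[1,-0.2,0,-2.5,0],[1,-0.2,0,-2.5,0]]'
python3 - <<'E'
from fit import *
from look import Rm,k,look
s,im,d=cap('wrist');P=pts('wrist',d,s).reshape(384,512,3);Q=np.dstack([(P[...,:2]-k)@Rm.T,P[...,2:]])*1000
q=Q.reshape(-1,3);print(s['joints'].round(1),s['eef_rot'].round(1))
for lo,hi in [(140,150),(102,112)]:
    X=q[(abs(q[:,0]+2)<18)&(abs(q[:,1])<8)&(q[:,2]>lo)&(q[:,2]<hi)]
    if len(X)>5: print(np.percentile(X,[1,50,99],axis=0).round(1).tolist())
look(cams=('scene',))
E
```

```text
time_s: 48.98
tcp_pos: [0.5419, 0.0152, 0.1096]
eef_rot: [-177.3, -21.9, 3.1]
contact_force: [0.4, 0.0, -0.2]
gripper_width: 0.0194
gripper_force: 20.0
[ 24.7   3.5 -51.8  22.5 -14.3  48. ] [-177.3  -21.9    3.1]
[[-10.8, -7.8, 140.7], [-2.3, 0.2, 146.0], [2.8, 7.9, 147.8]]
[[-16.5, -7.8, 104.4], [5.0, -0.0, 106.0], [12.0, 7.8, 107.7]]
tcp [0.542  0.0153 0.1098] F [-0.  -0.  -0.5] t 49.02
scene slope 0.002 top@knife 106.8 n 20 -y end [-158.3 -157.6] +y end [131.7 134.6]
```

```bash
python3 -m handwheel '[[1,0,0,-0.1,0],[1,0,0,-0.15,0],[1,0,0,-0.15,0],[0.75,0,0,-0.15,0],[0.6,0,0,-0.15,0],[0.5,0,0,-0.15,0],[0.5,0,0,-0.15,0],[0.5,0,0,-0.15,0]]'
python3 - <<'E'
from fit import *
from look import Rm,k,look
s,im,d=cap('wrist');P=pts('wrist',d,s).reshape(384,512,3);Q=np.dstack([(P[...,:2]-k)@Rm.T,P[...,2:]])*1000
q=Q.reshape(-1,3)
for lo,hi in [(139,150),(101.5,112)]:
    X=q[(abs(q[:,0]+2)<18)&(abs(q[:,1])<14)&(q[:,2]>lo)&(q[:,2]<hi)]
    if len(X)>5: print(np.percentile(X,[1,50,99],axis=0).round(1).tolist(),rect(X))
look(cams=('scene',))
E
```

```text
time_s: 50.08
tcp_pos: [0.5421, 0.0154, 0.1085]
eef_rot: [-177.3, -22.0, 3.1]
contact_force: [0.1, -0.3, -0.1]
gripper_width: 0.0436
gripper_force: 0.0
[[-7.0, -9.9, 139.9], [-2.0, -0.0, 144.0], [2.9, 9.9, 145.6]] (array([-2092.4,    61. ]), array([10123.8, 19927.2]), 0.81)
[[-16.4, -9.7, 102.5], [5.2, 0.1, 104.1], [12.3, 10.0, 105.4]] (array([-2190.6,    80.3]), array([19926.1, 28813.8]), -89.05)
tcp [0.5422 0.0154 0.1085] F [-0.5  0.   0.2] t 50.12
scene slope 0.014 top@knife 108.0 n 20 -y end [-158.3 -157.9] +y end [132.4 134.7]
```

Seated: tab top at 144.0, bridge at 104.1, y' = 0.1 mm, yaw within 1° of the stand, probe level. Withdrawing along the tool axis.

```bash
python3 -m handwheel '[[0.4,-0.4,0,1,0],[0.4,-1,0,2.5,0],[0.4,-2,0,5,0],[0.4,-3,0,8,0],[0.4,-3.5,0,13,0],[0.4,-3.5,0,17,0],[0.4,-3.5,0,17,0],[0.4,-3.5,0,17,0]]'
cat > fin.py <<'E'
from fit import *
from look import Rm,k,look
s,im,d=cap('wrist');P=pts('wrist',d,s).reshape(384,512,3);Q=np.dstack([(P[...,:2]-k)@Rm.T,P[...,2:]])*1000
q=Q.reshape(-1,3)
for y0 in (-100,-45,-25,25,45,100):
    X=q[(q[:,2]>85)&(q[:,2]<115)&(abs(q[:,1]-y0)<8)&(abs(q[:,0]+2)<6)]
    if len(X)>5:print(y0,len(X),np.median(X[:,2]).round(1))
for lo,hi in [(139,150),(101.5,109)]:
    X=q[(abs(q[:,0]+2)<18)&(abs(q[:,1])<12)&(q[:,2]>lo)&(q[:,2]<hi)]
    if len(X)>5: print(np.percentile(X,[1,50,99],axis=0).round(1).tolist(),rect(clean(X/1000,.004,3)))
look()
E
python3 fin.py
```

```text
time_s: 51.18
tcp_pos: [0.5067, 0.0153, 0.2778]
eef_rot: [-177.3, -21.9, 3.1]
contact_force: [-0.6, -0.2, -0.5]
gripper_width: 0.0525
gripper_force: 0.0
-100 140 99.2
-45 153 99.1
-25 141 99.0
25 153 98.9
45 148 99.0
100 156 99.6
[[-6.7, -9.8, 142.4], [-2.1, -0.3, 144.0], [2.5, 9.2, 145.5]] (array([-2.2, -0.3]), array([ 9.2, 19.1]), 0.48)
[[-16.7, -9.3, 102.4], [-9.7, -0.3, 104.0], [11.8, 9.1, 105.7]] (array([-2.4, -0.2]), array([18.1, 28.4]), -89.13)
tcp [0.5065 0.0151 0.2772] F [-0.2  0.2 -0.4] t 51.23
top slope 0.009 top@knife 100.4 n 18 -y end [-158. -155.] +y end [132.5 133. ]
scene slope 0.008 top@knife 103.9 n 20 -y end [-158.1 -157.4] +y end [132.3 133.3]
```

The probe is level (bar top 99.0 ± 0.2 mm along its length) and the clip is seated square over the knife. The robot touches nothing. Handing in.

```bash
python3 -c "
from plant import r
print(r.close_job())"
```

```text
the job is handed in; nothing more can be done
None
```

The job is handed in at about 51 s of the 72 s allowed: the probe balances level on the knife edge, with the saddle clip fully seated over its bar within about 0.5 mm of the knife's middle, and the robot is clear of everything; the hand-in reply did not say whether it passed.

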